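# Fetch the spare speaker from behind the parts in the tray

## Task

Stand the heat sink, the transformer and the capacitor from the parts tray over on the grey side mat, and only when all three are there take the long speaker from behind their row and lay it, cones up, centred and lengthwise in the speaker bay of the TV frame. When it lies there, put all three parts back in the tray, each upright, square to the tray, on the very spot where it stood at the start. Let no part fall over, and do not shift the meter, the screwdriver or the bottle.

Things in the scene. Friction and masses are not known exactly. Their poses are not given: they have to be found in the camera images.
- tray: Shallow aluminium parts tray, fixed to the bench: 156 mm (its x) by 190 mm (its y), floor 3 mm thick, lip 2 mm thick, 10 mm high. Origin: centre of its underside, z up. The row of three parts stands on its -x half (towards the robot, about x = -35 mm, at about y = -54, 0 and +54 mm, in any order); the speaker lies behind the row, along y.
- mat: Flat grey side mat, fixed to the bench, 110 mm (its x) by 220 mm (its y, long), 2 mm thick. Origin at the centre of its underside. Left or right of the tray, on the other side from the bay. Three parts fit in a row along its y, 65 mm apart.
- bay: Speaker bay of a TV frame, fixed: flat black plate 80 mm (its x) by 200 mm (its y, long), 4 mm thick, with an upright lug at each end (50 mm along x, 8 mm thick, top 22 mm over the bench); 176 mm free between the lugs, long sides open. Origin: centre of its underside. The speaker lies on the plate, along the bay's y, either way round.
- heatsink_center (a point): Bare aluminium finned heat sink, upright block 36 mm (x) by 40 mm (y) by 90 mm tall, fins seen as ridges on the +x and -x faces; 0.18 kg. Its x is about the tray's x. Site at its centre, half-way up, z up. Stands on the tray floor, underside flat. Row neighbours are 6 to 20 mm away, the low speaker 7 mm behind: grip only its top 40 mm, closing along the tray's x.
- transformer_center (a point): Dark steel framed transformer with a copper winding showing in its window, upright block 36 mm (x) by 42 mm (y) by 80 mm tall; 0.33 kg. Its x is about the tray's x. Site at its centre, half-way up, z up. Stands on the tray floor, underside flat. Row neighbours are 6 to 20 mm away, the low speaker 7 mm behind: grip only its top 40 mm, closing along the tray's x.
- capacitor_center (a point): Black round can capacitor with a bare metal disc on top, 36 mm diameter, 84 mm tall; 0.13 kg. Site at its centre, half-way up, z up. Stands on the tray floor, underside flat. Row neighbours are 6 to 20 mm away, the low speaker 7 mm behind: grip only its top 40 mm, closing along the tray's x.
- speaker_center (a point): Black TV speaker box with two round cones on top, 36 mm (x) by 148 mm (y, long) by 30 mm high, lying flat; 0.20 kg. Site at its centre, half-way up, z up. To be gripped at the middle of its length across its 36 mm, which needs the row in front of it gone; 40 mm or more are free behind it up to the lip of the tray.
- meter: Bystander: red and black multimeter lying beyond the tray, 75 x 150 x 36 mm. Origin at the centre of its underside. Leave alone.
- driver: Bystander: screwdriver 190 mm long lying beyond the tray. Leave alone.
- bottle: Bystander: clear bottle with a blue cap, 56 mm diameter, 140 mm tall, standing beyond the tray. Origin at the centre of its underside. Leave alone.

How it is judged:
By the outcome, as a careful person would: the job done as asked, in the order asked, and still so for the second after the job is handed in, with the robot touching nothing.
It also fails if it takes over 150 s, if anything falls off the work surface, if the arm or the gripper's body presses on something with over 40 N, if the wrist force passes 120 N, or if a joint passes its speed limit or range.

## Robot

A 7-joint arm with a two-finger parallel gripper is mounted at the origin on the work surface. World frame = base frame: x ahead of the robot, y to its left, z up, the work surface at z = 0. Lengths are in m, angles in rad, forces in N, time in s.
With the tool pointing down it reaches from about 0.4 to 0.9 m from the base axis. Payload 5.5 kg.
Tool frame: the origin (TCP) lies midway between the tips of the shut fingers; the grasp point (between the pads) lies 19 mm behind it; z points along the fingers, y is the direction in which the jaws open and shut (so a half turn about z gives the same grasp; the last joint's range is limited). The gripper opens to 85 mm and grips with 20 to 120 N. Pads are 22 mm wide; open, the fingers measure 114 mm over their backs; the gripper's body (76 mm by 85 mm) begins 54 mm behind the grasp point. The pads swing forward as they close: fully open they stand 13 mm farther back than shut.
Start: joints at [1.469, 0.501, -0.427, 1.55, 0.221, 1.138, -0.21], TCP at [0.232, -0.607, 0.231] pointing down, gripper open.
Joint ranges: [-2.88, 2.88], [-0.31, 2.03], [-1.54, 1.56], [0.2, 2.42], [-1.41, 4.55], [0.19, 2.02], [-2.57, 2.57]. Speed limits (rad/s): [2.57, 2.57, 3.14, 3.14, 3.14, 3.14, 3.14].

## Interface

Orientations are given as a 3x3 rotation matrix whose columns are the frame's x, y, z axes.
In Python, from station import * gives the robot as it stands. The module is installed in compiled form; this text tells all that it offers.
- The arm moves only by the tool step_arm, never from a script. Its argument "increments" is a list of rows, each a list of 5 numbers: the opening, from -1 (shut) to 1 (fully open), then the shift along the tool's x, y, z in units of 0.2 m (1.0 is 0.2 m), then the turn about the tool's z in units of 90 degrees (1.0 is 90 degrees). In form: [[grip, dx, dy, dz, turn], ...]. A call has exactly 5 rows; each row shifts and turns the commanded pose from where the row before left it, along the tool's axes as they then stand; what a row does not reach is not made up. A row lasts 1/12 s, in which the tool goes at most 41.7 mm and 7.16 degrees, less where a joint would pass 70% of its speed; a pose out of reach is approached as far as the arm can. A call with a number of a shift or a turn outside -1 to 1 is refused whole. A call with a gripper value outside its range is refused whole. The fingers move at their own pace and stop on an object; the grip force is fixed at half the most. Time passes only in rows, so rows that do not move let the fingers close, or fill a call up. It gives the time, the measured TCP pose, the force and the opening at its end, in the units of the state.
- state(): the state, without advancing time (a new reading comes with each control period).
- get_image(name): name is "scene" or "top" or "wrist"; returns a dict with "image" (384x512x3 uint8, red, green, blue), "mtx" (3x3 intrinsics, pixels), "rvec" (rotation vector, rad) and "tvec" (3), from world to camera coordinates, as OpenCV has them. Camera axes: x right, y down, z forward; pixel columns grow to the right and rows downward; lengths in m; the calibration is good to about 2 mm. A picture is of the moment at which its call begins. There is no depth.
- hand_in(): hands the job in, once; it reports no verdict.
Trained networks look in a picture, given as the dict that the camera call returned (one of the last four; its "shot" number tells which), for a name from the list of things; names that differ only in an ending like _2 or _b are one class to them, and where a whole thing is asked for, a point or a joint stands for the part that bears it (a point fixed in the world has none). Each returns a list of dicts, best first, with "confidence" (0 to 1); they miss things now and then, are a little off and sometimes report something else, mostly with a low value. They report only what shows in the picture. A call takes as long as a camera call.
- outline_of(picture, query): "pixels" (384x512 bool, what is visible of it) and "bbox" ([left, top, right, bottom] in pixels, round what is visible of it).
The state is a dict: "time": time; "joint_pos": joint angles; "qvel": joint speeds; "joint_efforts": joint torques, N m; "tcp_pos": TCP position; "eef_rot": TCP orientation; "wrist_force": force on the tool from outside, world axes, zero at the start; "wrist_torque": the same for the moment, N m; "opening": finger opening in m.
Only numpy, scipy, OpenCV 4.12 (cv2) and the standard library are available. Lean on these libraries where they do the work, as an engineer would, in place of code of your own. Each camera call takes 0.05 s, during which the arm holds its last target. There are 200 camera calls.

## Working session

There is one attempt and no reset: what is moved stays moved. The work goes in short steps, Python scripts to look and compute and a tool call to move; the robot and the scene stay as the last step left them, time stands still between calls to the robot, and variables do not carry over. Pictures are saved under pics/ and viewed, about 12 in all and at most 16, crops included, and the job is handed in when it is done.

Besides the shell and the picture viewer there is one more tool, called after "Call:" as name(argument=value, ...) on one line, values as JSON. step_arm: Moves the arm, as the interface text tells. Shifts and turns lie within -1 to 1; 1 stands for 0.2 m of shift or 90 degrees of turn. Its arguments: {"type":"object","properties":{"increments":{"type":"array","items":{"type":"array","items":{"type":"number","minimum":-1,"maximum":1}}}},"required":["increments"]}

```bash
mkdir -p pics; python3 - <<'E'
from station import *
import cv2,numpy as np
s=state()
print(s['time'],s['tcp_pos'],np.round(s['eef_rot'],3),s['opening'])
for n in ('scene','top'):
    p=get_image(n); cv2.imwrite(f'pics/{n}0.png',p['image'][:,:,::-1])
    print(n,p['mtx'],p['rvec'],p['tvec'])
    for q in ('tray','mat','bay','heatsink_center','transformer_center','capacitor_center','speaker_center','meter','driver','bottle'):
        o=outline_of(p,q); print(q,[(round(float(d['confidence']),2),[int(b) for b in d['bbox']]) for d in o[:2]])
E
```

```text
0.0 [ 0.23160969 -0.6065838   0.23026784] [[ 0.934  0.357 -0.001]
 [ 0.357 -0.934  0.002]
 [ 0.    -0.002 -1.   ]] 0.08545853325657445
scene [[456.02649853   0.         258.79867828]
 [  0.         456.02649853 188.0046892 ]
 [  0.           0.           1.        ]] [ 1.76151315  1.37718655 -0.74396746] [-0.17230746 -0.26123988  1.58865284]
tray []
mat [(0.83, [298, 162, 385, 187])]
bay [(0.9, [81, 188, 172, 222]), (0.44, [333, 187, 365, 256])]
heatsink_center [(0.8, [215, 153, 233, 181]), (0.47, [241, 152, 252, 184])]
transformer_center [(0.71, [259, 155, 276, 180])]
capacitor_center [(0.92, [240, 153, 252, 183])]
speaker_center [(0.74, [219, 174, 276, 199]), (0.69, [218, 231, 295, 273])]
meter [(0.86, [220, 231, 297, 273])]
driver [(0.8, [140, 234, 153, 296])]
bottle [(0.73, [332, 188, 363, 257])]
top [[395.02856436   0.         253.80848873]
 [  0.         395.02856436 194.0904746 ]
 [  0.           0.           1.        ]] [ 2.15496208 -2.11506815  0.18364574] [0.00686752 0.62771067 1.01469842]
tray [(0.91, [216, 203, 293, 270]), (0.29, [225, 231, 242, 251])]
mat [(0.88, [118, 218, 199, 270])]
bay [(0.63, [342, 122, 352, 189]), (0.57, [324, 222, 399, 256])]
heatsink_center [(0.73, [265, 244, 283, 254])]
transformer_center [(0.5, [224, 236, 239, 251])]
capacitor_center [(0.47, [242, 242, 260, 251])]
speaker_center [(0.66, [226, 218, 284, 241])]
meter [(0.91, [240, 135, 293, 164])]
driver [(0.85, [342, 126, 352, 189])]
bottle [(0.55, [187, 122, 207, 154])]
```

```bash
python3 - <<'E'
import cv2
a=cv2.imread('pics/top0.png')[110:290,100:420]; cv2.imwrite('pics/top0c.png',cv2.resize(a,(800,450),interpolation=cv2.INTER_CUBIC))
a=cv2.imread('pics/scene0.png')[130:310,70:390]; cv2.imwrite('pics/scene0c.png',cv2.resize(a,(800,450),interpolation=cv2.INTER_CUBIC))
E
```

```text
(no output)
```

View pics/top0c.png

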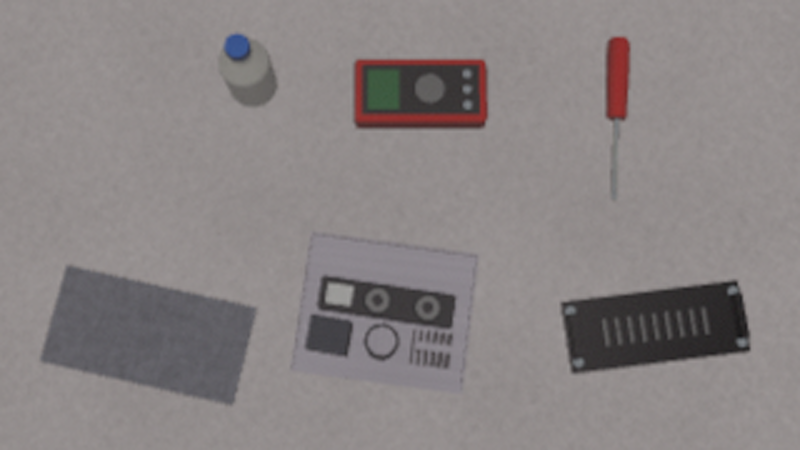

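View pics/scene0c.png

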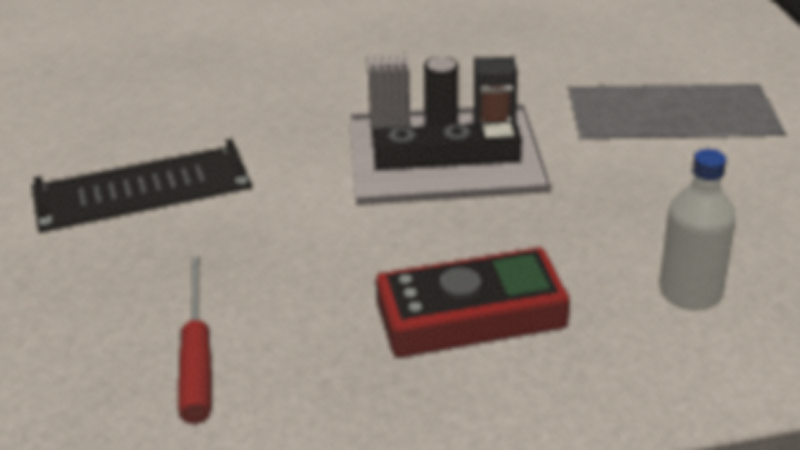

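```bash
cat > h.py <<'E'
from station import *
import cv2,numpy as np
def ray(p,uv):
    R=cv2.Rodrigues(np.float64(p['rvec']))[0]; t=np.float64(p['tvec']).ravel()
    d=R.T@np.linalg.inv(p['mtx'])@np.array([uv[0],uv[1],1.]); return -R.T@t,d
def onz(p,uv,z):
    c,d=ray(p,uv); return c+d*(z-c[2])/d[2]
def quad(p,uvs,z):
    P=np.array([onz(p,u,z)[:2] for u in uvs]); e=[P[(i+1)%4]-P[i] for i in range(4)]
    l=[np.linalg.norm(v) for v in e]; k=0 if l[0]+l[2]>l[1]+l[3] else 1
    d=e[k]-e[k+2]; a=np.degrees(np.arctan2(d[1],d[0]))
    return P.mean(0).round(4),round((a-90+90)%180-90,2),np.round(l,4)  # centre, yaw of y-long frame, sides
def go(xyz,yaw,tcp=None):
    """rest of way in tool axes, units; yaw = world angle (deg) of the jaw axis, mod 180"""
    s=state(); R=s['eef_rot']; d=R.T@(np.array(xyz)-s['tcp_pos'])/.2
    cur=np.degrees(np.arctan2(R[1,1],R[0,1])); t=(yaw-cur+90)%180-90
    print('t',round(s['time'],2),'tcp',s['tcp_pos'].round(4),'jawyaw',round(cur,2),'-> d',d.round(3),'turn',round(-t/90,4),'(deg world',round(t,1),') j7',s['joint_pos'][6].round(2))
E
python3 - <<'E'
from h import *
p=get_image('top')
z=lambda L:[(100+a/2.5,110+b/2.5) for a,b in L]
print('tray',quad(p,z([(313,233),(477,255),(462,390),(291,372)]),.008))
print('mat',quad(p,z([(67,266),(256,308),(235,404),(41,361)]),.002))
print('bay',quad(p,z([(562,302),(738,281),(749,350),(573,372)]),.004))
for n,u,h in (('hs',(433,348),.093),('tr',(329,335),.083),('cap',(381,341),.087),('spk',(387,301),.033)): print(n,onz(p,z([u])[0],h).round(4))
go([.5,0,.3],0)
E
```

```text
tray (array([0.5211, 0.0151]), np.float64(-5.74), array([0.1854, 0.1498, 0.1883, 0.1556]))
mat (array([0.4917, 0.2763]), np.float64(-11.28), array([0.2178, 0.107 , 0.22  , 0.1077]))
bay (array([ 0.5111, -0.285 ]), np.float64(7.94), array([0.1993, 0.0769, 0.1972, 0.0776]))
hs [ 0.4796 -0.0332  0.093 ]
tr [0.4912 0.0733 0.083 ]
cap [0.4859 0.0198 0.087 ]
spk [0.5311 0.014  0.033 ]
t 1.15 tcp [ 0.2319 -0.6072  0.2313] jawyaw -69.1 -> d [ 2.335 -2.358 -0.343] turn -0.7678 (deg world 69.1 ) j7 -0.21
```

Call:
step_arm(increments=[[1,0.109,-0.125,-0.025,0],[1,0.109,-0.125,-0.025,0],[1,0.109,-0.125,-0.025,0],[1,0.109,-0.125,-0.025,0],[1,0.109,-0.125,-0.025,0]])

```text
time: 1.57
tcp_pos: [0.2895, -0.45, 0.2565]
eef_rot: [[0.934, 0.357, 0.0], [0.357, -0.934, -0.0], [-0.0, 0.0, -1.0]]
wrist_force: [0.1, -0.2, -0.1]
opening: 0.0854
```

Call:
step_arm(increments=[[1,0.109,-0.125,-0.025,0],[1,0.109,-0.125,-0.025,0],[1,0.109,-0.125,-0.025,0],[1,0.109,-0.125,-0.025,0],[1,0.109,-0.125,-0.025,0]])

```text
time: 1.98
tcp_pos: [0.3467, -0.2943, 0.2818]
eef_rot: [[0.934, 0.357, 0.0], [0.357, -0.934, -0.001], [-0.0, 0.001, -1.0]]
wrist_force: [0.6, -0.1, 0.2]
opening: 0.0853
```

Call:
step_arm(increments=[[1,0.109,-0.125,-0.025,0],[1,0.109,-0.125,-0.025,0],[1,0.109,-0.125,-0.025,0],[1,0.109,-0.125,-0.025,0],[1,0.109,-0.125,-0.025,0]])

```text
time: 2.4
tcp_pos: [0.4039, -0.1386, 0.3069]
eef_rot: [[0.934, 0.357, 0.001], [0.357, -0.934, -0.001], [0.0, 0.001, -1.0]]
wrist_force: [-0.3, 0.2, -0.4]
opening: 0.0854
```

Call:
step_arm(increments=[[1,0.109,-0.125,-0.025,0],[1,0.109,-0.125,-0.025,0],[1,0.109,-0.125,-0.025,0],[1,0.109,-0.125,-0.025,0],[1,0.109,-0.125,-0.025,0]])

```text
time: 2.82
tcp_pos: [0.4611, 0.017, 0.332]
eef_rot: [[0.934, 0.357, 0.001], [0.357, -0.934, -0.001], [0.001, 0.001, -1.0]]
wrist_force: [0.1, -1.4, -0.1]
opening: 0.0858
```

Call:
step_arm(increments=[[1,0,0,0,-0.07],[1,0,0,0,-0.07],[1,0,0,0,-0.07],[1,0,0,0,-0.07],[1,0,0,0,-0.07]])

```text
time: 3.23
tcp_pos: [0.4608, 0.0157, 0.3314]
eef_rot: [[0.605, 0.796, 0.0], [0.796, -0.605, -0.0], [-0.0, 0.0, -1.0]]
wrist_force: [0.3, 0.3, 0.6]
opening: 0.0852
```

Call:
step_arm(increments=[[1,0,0,0,-0.07],[1,0,0,0,-0.07],[1,0,0,0,-0.07],[1,0,0,0,-0.07],[1,0,0,0,-0.07]])

```text
time: 3.65
tcp_pos: [0.4608, 0.0155, 0.3314]
eef_rot: [[0.101, 0.995, 0.0], [0.995, -0.101, -0.0], [-0.0, 0.0, -1.0]]
wrist_force: [-0.1, -0.2, -0.2]
opening: 0.0856
```

```bash
python3 - <<'E'
from h import *
p=get_image('wrist'); im=p['image'][:,:,::-1].copy()
np.savez('w1.npz',**{k:np.array(p[k]) for k in('mtx','rvec','tvec','image')})
R=cv2.Rodrigues(np.float64(p['rvec']))[0]; print('cam',(-R.T@np.float64(p['tvec']).ravel()).round(3),'fwd',R[2].round(3),'right',R[0].round(3),p['mtx'][0,0])
cv2.imwrite('pics/w1.png',cv2.resize(im,(800,600),interpolation=cv2.INTER_CUBIC))
for q in ('tray','heatsink_center','transformer_center','capacitor_center','speaker_center'):
    o=outline_of(p,q); print(q,[(round(float(d['confidence']),2),[int(b) for b in d['bbox']]) for d in o[:2]])
E
```

```text
cam [0.466 0.085 0.475] fwd [-0.028 -0.274 -0.961] right [ 0.995 -0.1   -0.001] 271.6891035106089
tray [(0.67, [247, 89, 343, 205])]
heatsink_center [(0.72, [259, 171, 290, 208])]
transformer_center [(0.58, [260, 105, 292, 134]), (0.38, [433, 0, 512, 54])]
capacitor_center [(0.82, [261, 140, 291, 170])]
speaker_center [(0.95, [286, 107, 314, 195]), (0.48, [260, 102, 292, 133])]
```

View pics/w1.png

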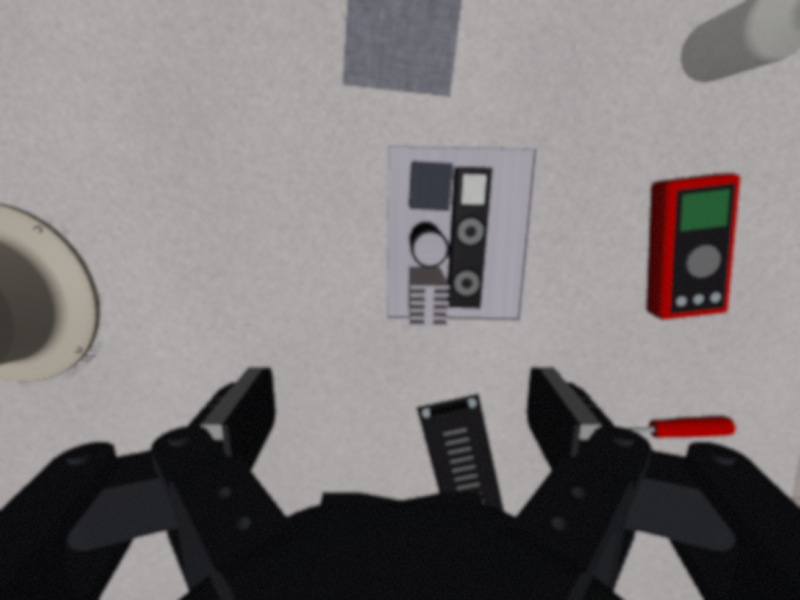

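Call:
step_arm(increments=[[1,-0.05,0.02,0.12,0],[1,-0.05,0.02,0.12,0],[1,-0.05,0.02,0.12,0],[1,-0.05,0.02,0.12,0],[1,-0.05,0.02,0.12,0]])

```text
time: 4.37
tcp_pos: [0.4756, -0.0369, 0.2102]
eef_rot: [[0.108, 0.994, 0.0], [0.994, -0.108, -0.0], [-0.0, 0.0, -1.0]]
wrist_force: [0.3, -0.5, 0.4]
opening: 0.0857
```

```bash
python3 - <<'E'
from h import *
p=get_image('wrist'); p=get_image('wrist'); im=p['image'][:,:,::-1].copy()
np.savez('w2.npz',**{k:np.array(p[k]) for k in('mtx','rvec','tvec','image')})
R=cv2.Rodrigues(np.float64(p['rvec']))[0]; print('cam',(-R.T@np.float64(p['tvec']).ravel()).round(3))
M={}
for q in ('tray','heatsink_center','transformer_center','capacitor_center','speaker_center'):
    o=outline_of(p,q); print(q,[(round(float(d['confidence']),2),[int(b) for b in d['bbox']]) for d in o[:2]])
cv2.imwrite('pics/w2.png',cv2.resize(im[20:245,150:450],(800,600),interpolation=cv2.INTER_CUBIC))
E
```

```text
cam [0.48  0.03  0.349]
tray [(0.67, [229, 29, 369, 197]), (0.2, [257, 259, 328, 327])]
heatsink_center [(0.84, [248, 150, 286, 199])]
transformer_center [(0.86, [242, 32, 289, 91])]
capacitor_center [(0.87, [247, 101, 286, 143]), (0.45, [459, 56, 510, 195])]
speaker_center [(0.93, [284, 49, 323, 185])]
```

View pics/w2.png

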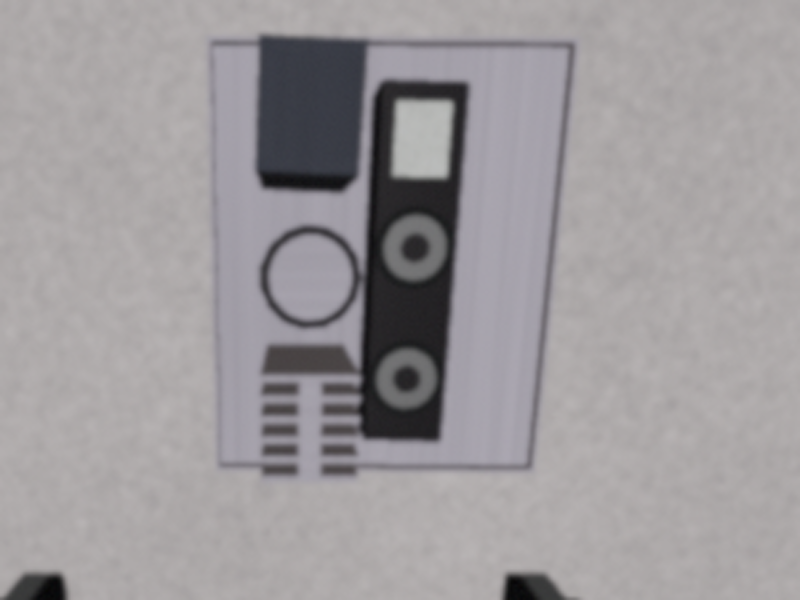

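```bash
python3 - <<'E'
from h import *
p=dict(np.load('w2.npz')); p1=dict(np.load('w1.npz'))
z=lambda L:[(150+a/(8/3)-.3,20+b/(8/3)-.3) for a,b in L]
C={}
for n,L,h in (('tray',[(211,42),(574,43),(530,467),(219,465)],.010),('tr',[(260,37),(366,42),(357,177),(258,174)],.083),
 ('hs',[(262,374),(357,374),(356,476),(262,476)],.093),('spk',[(385,83),(469,83),(440,440),(366,437)],.033)):
    print(n,quad(p,z(L),h)); C[n]=np.mean(z(L),0)
print('cap',onz(p,z([(310,276)])[0],.087)); C['cap']=z([(310,276)])[0]
def tri(a,ua,b,ub):
    A=[];B=[]
    for q,u in((a,ua),(b,ub)):
        c,d=ray(q,u); d/=np.linalg.norm(d); P=np.eye(3)-np.outer(d,d); A.append(P);B.append(P@c)
    return np.linalg.lstsq(np.vstack(A),np.hstack(B),rcond=None)[0].round(4)
for n,u in(('cap',(430,250)),('tr',(432,186)),('hs',(428,305)),('spk',(472,237))):
    print(n,tri(p,C[n],p1,(u[0]*.64-.2,u[1]*.64-.2)))
E
```

```text
tray (array([0.5211, 0.016 ]), np.float64(-6.72), array([0.1517, 0.1849, 0.1518, 0.1849]))
tr (array([0.492 , 0.0742]), np.float64(-8.33), array([0.0348, 0.0415, 0.0341, 0.0421]))
hs (array([ 0.4806, -0.0322]), np.float64(-6.09), array([0.0338, 0.0381, 0.0348, 0.0381]))
spk (array([0.5315, 0.0148]), np.float64(-7.52), array([0.0331, 0.1457, 0.0334, 0.1445]))
cap [0.48632961 0.02019978 0.087     ]
cap [0.4858 0.0206 0.0998]
tr [0.4925 0.0748 0.0829]
hs [ 0.4802 -0.0319  0.0936]
spk [0.5315 0.0197 0.0419]
```

Call:
step_arm(increments=[[1,0.112,0.0035,0,0.006],[1,0.112,0.0035,0,0],[1,0.112,0.0035,0,0],[1,0.112,0.0035,0,0],[1,0.112,0.0035,0,0]])

```text
time: 5.13
tcp_pos: [0.4925, 0.076, 0.213]
eef_rot: [[0.116, 0.993, 0.003], [0.993, -0.116, -0.001], [-0.0, 0.003, -1.0]]
wrist_force: [1.8, 0.3, -0.4]
opening: 0.0855
```

Call:
step_arm(increments=[[1,0,0,0.1,0],[1,0,0,0.1,0],[1,0,0,0.1,0],[1,0,0,0.1,0],[1,0,0,0,0]])

```text
time: 5.55
tcp_pos: [0.49, 0.0744, 0.1297]
eef_rot: [[0.115, 0.993, -0.003], [0.993, -0.115, -0.001], [-0.001, -0.003, -1.0]]
wrist_force: [-0.8, -1.2, -0.4]
opening: 0.0851
```

```bash
python3 - <<'E'
from h import *
go([.4920,.0743,.050],-6.7)
p=get_image('wrist');im=p['image'][:,:,::-1]
cv2.imwrite('pics/w3.png',cv2.resize(im,(640,480)))
E
```

```text
t 5.55 tcp [0.49   0.0744 0.1297] jawyaw -6.61 -> d [0.001 0.011 0.398] turn 0.0009 (deg world -0.1 ) j7 -0.75
```

View pics/w3.png

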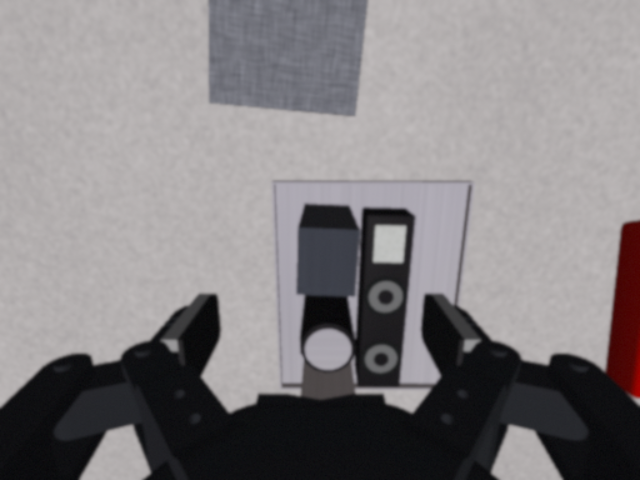

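Call:
step_arm(increments=[[1,0,0.011,0.1,0],[1,0,0,0.1,0],[1,0,0,0.1,0],[1,0,0,0.098,0],[1,0,0,0,0]])

```text
time: 6.02
tcp_pos: [0.4932, 0.0739, 0.051]
eef_rot: [[0.116, 0.993, -0.002], [0.993, -0.116, -0.0], [-0.001, -0.002, -1.0]]
wrist_force: [-1.1, -1.1, 0.7]
opening: 0.0853
```

Call:
step_arm(increments=[[-1,0,0,0,0],[-1,0,0,0,0],[-1,0,0,0,0],[-1,0,0,0,0],[-1,0,0,0,0]])

```text
time: 6.43
tcp_pos: [0.4949, 0.0743, 0.0533]
eef_rot: [[0.116, 0.993, 0.002], [0.993, -0.116, -0.0], [-0.0, 0.002, -1.0]]
wrist_force: [-1.0, -1.1, 8.3]
opening: 0.0352
```

Call:
step_arm(increments=[[-1,0,0,0,0],[-1,0,0,0,0],[-1,0,0,0,0],[-1,0,0,0,0],[-1,0,0,0,0]])

```text
time: 6.85
tcp_pos: [0.4949, 0.0743, 0.0533]
eef_rot: [[0.116, 0.993, 0.002], [0.993, -0.116, -0.001], [-0.0, 0.002, -1.0]]
wrist_force: [-1.8, -0.5, 8.8]
opening: 0.0353
```

Call:
step_arm(increments=[[-1,0,0,-0.05,0],[-1,0,0,-0.075,0],[-1,0,0,-0.075,0],[-1,0,0,-0.1,0],[-1,0,0,-0.05,0]])

```text
time: 7.27
tcp_pos: [0.4945, 0.0746, 0.124]
eef_rot: [[0.115, 0.993, 0.002], [0.993, -0.115, 0.0], [0.0, 0.002, -1.0]]
wrist_force: [0.8, -0.1, -2.8]
opening: 0.0352
```

```bash
python3 - <<'E'
from h import *
# slot 'far' from tray-frame; go
go([.5044,.3397,.051],-6.7); print(state()['opening'],state()['wrist_force'])
E
```

```text
t 7.27 tcp [0.4945 0.0746 0.124 ] jawyaw -6.62 -> d [ 1.322 -0.104  0.365] turn 0.0009 (deg world -0.1 ) j7 -0.76
0.035243816581719746 [ 0.8168526  -0.13139438 -2.83953348]
```

Call:
step_arm(increments=[[-1,0.08,-0.01,0,0],[-1,0.15,-0.01,0,0],[-1,0.16,-0.01,0,0],[-1,0.16,-0.01,0,0],[-1,0.16,-0.01,0,0]])

```text
time: 7.68
tcp_pos: [0.5002, 0.2172, 0.122]
eef_rot: [[0.117, 0.993, 0.0], [0.993, -0.117, -0.0], [-0.0, 0.0, -1.0]]
wrist_force: [-0.1, -0.5, -2.5]
opening: 0.0353
```

Call:
step_arm(increments=[[-1,0.16,-0.01,0,0],[-1,0.16,-0.01,0,0],[-1,0.15,-0.015,0,0],[-1,0.1,-0.015,0,0],[-1,0.04,0,0,0]])

```text
time: 8.1
tcp_pos: [0.5026, 0.3435, 0.1223]
eef_rot: [[0.111, 0.994, -0.001], [0.994, -0.111, 0.003], [0.003, -0.001, -1.0]]
wrist_force: [-0.4, 0.9, -2.7]
opening: 0.035
```

Call:
step_arm(increments=[[-1,0,0,0.08,0],[-1,0,0,0.1,0],[-1,0,0,0.07,0],[-1,0,0,0.05,0],[-1,0,0,0.02,0]])

```text
time: 8.52
tcp_pos: [0.5038, 0.3369, 0.0557]
eef_rot: [[0.117, 0.993, -0.003], [0.993, -0.117, -0.002], [-0.002, -0.002, -1.0]]
wrist_force: [-0.5, -0.5, -2.9]
opening: 0.0357
```

Call:
step_arm(increments=[[-1,0,0,0,0],[-1,0,0,0,0],[-1,0,0,0,0],[-1,0,0,0,0],[-1,0,0,0,0]])

```text
time: 8.93
tcp_pos: [0.505, 0.3391, 0.0586]
eef_rot: [[0.116, 0.993, 0.001], [0.993, -0.116, 0.001], [0.001, 0.001, -1.0]]
wrist_force: [-0.3, 0.1, -2.6]
opening: 0.035
```

Call:
step_arm(increments=[[-1,0,0,0.015,0],[-1,0,0,0.01,0],[-1,0,0,0.005,0],[-1,0,0,0,0],[-1,0,0,0,0]])

```text
time: 9.35
tcp_pos: [0.5046, 0.3389, 0.0524]
eef_rot: [[0.116, 0.993, 0.001], [0.993, -0.116, -0.0], [-0.0, 0.001, -1.0]]
wrist_force: [-1.5, -1.5, 6.1]
opening: 0.0353
```

Call:
step_arm(increments=[[1,0,0,0,0],[1,0,0,0,0],[1,0,0,0,0],[1,0,0,0,0],[1,0,0,0,0]])

```text
time: 9.77
tcp_pos: [0.5045, 0.3388, 0.0516]
eef_rot: [[0.116, 0.993, -0.0], [0.993, -0.116, 0.0], [0.0, -0.0, -1.0]]
wrist_force: [0.1, -0.2, -0.1]
opening: 0.0856
```

Call:
step_arm(increments=[[1,0,0,-0.05,0],[1,0,0,-0.1,0],[1,0,0,-0.12,0],[1,0,0,-0.12,0],[1,0,0,-0.06,0]])

```text
time: 10.18
tcp_pos: [0.5054, 0.3402, 0.1453]
eef_rot: [[0.115, 0.993, 0.003], [0.993, -0.115, 0.002], [0.003, 0.003, -1.0]]
wrist_force: [0.9, 1.1, 0.4]
opening: 0.0856
```

Call:
step_arm(increments=[[1,-0.1,0.01,0,0],[1,-0.18,0.01,0,0],[1,-0.18,0.01,0,0],[1,-0.18,0.01,0,0],[1,-0.18,0.01,0,0]])

```text
time: 10.6
tcp_pos: [0.495, 0.1732, 0.1418]
eef_rot: [[0.115, 0.993, 0.0], [0.993, -0.115, -0.0], [-0.0, 0.0, -1.0]]
wrist_force: [-0.2, -1.0, -0.3]
opening: 0.0852
```

Call:
step_arm(increments=[[1,-0.18,0.01,0,0],[1,-0.18,0.01,0,0],[1,-0.18,0.01,0,0],[1,-0.15,0.01,0,0],[1,-0.08,0.0055,0,0]])

```text
time: 11.02
tcp_pos: [0.486, 0.0159, 0.1415]
eef_rot: [[0.12, 0.993, -0.001], [0.993, -0.12, -0.003], [-0.003, -0.001, -1.0]]
wrist_force: [0.1, 0.1, -0.7]
opening: 0.0853
```

```bash
python3 - <<'E'
from h import *
p=get_image('wrist'); im=p['image'][:,:,::-1]
np.savez('w4.npz',**{k:np.array(p[k]) for k in('mtx','rvec','tvec','image')})
cv2.imwrite('pics/w4.png',cv2.resize(im,(640,480)))
for q,h in (('capacitor_center',.087),('heatsink_center',.093),('speaker_center',.033),('transformer_center',.082)):
    o=outline_of(p,q); print(q,[(round(float(d['confidence']),2),[int(b) for b in d['bbox']]) for d in o[:2]])
go([.4863,.0202,.052],-6.7)
E
```

```text
capacitor_center [(0.61, [232, 159, 285, 223])]
heatsink_center [(0.93, [235, 218, 283, 291])]
speaker_center [(0.98, [281, 100, 327, 252])]
transformer_center []
t 11.27 tcp [0.4868 0.0217 0.142 ] jawyaw -6.59 -> d [-0.008 -0.002  0.45 ] turn 0.0012 (deg world -0.1 ) j7 -0.62
```

View pics/w4.png

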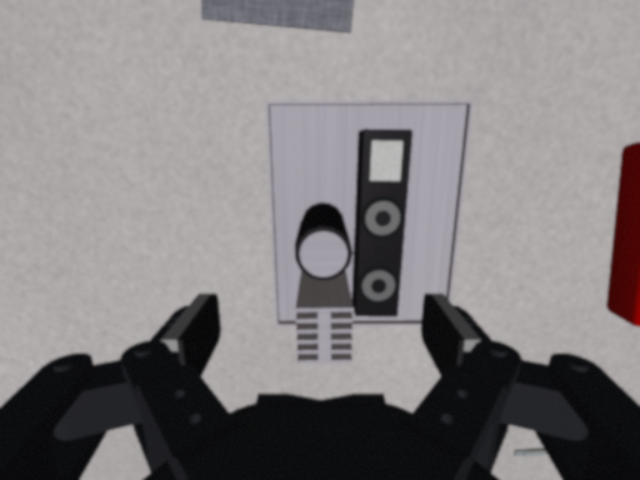

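```bash
python3 - <<'E'
from h import *
p=dict(np.load('w4.npz'))
z=lambda u:(u[0]/1.25-.1,u[1]/1.25-.1)
print('cap',onz(p,z((323,253)),.087).round(4))
print('hs',quad(p,[z(u) for u in((297,308),(352,308),(352,361),(298,361))],.093))
print('spk',quad(p,[z(u) for u in((364,131),(411,131),(397,315),(357,314))],.033))
print('tray',quad(p,[z(u) for u in((268,103),(469,103),(447,322),(278,322))],.010))
E
```

```text
cap [0.4863 0.02   0.087 ]
hs (array([ 0.4811, -0.0331]), np.float64(-6.2), array([0.0343, 0.0384, 0.0354, 0.0384]))
spk (array([0.5314, 0.0152]), np.float64(-7.18), array([0.0332, 0.1446, 0.033 , 0.1437]))
tray (array([0.5216, 0.0167]), np.float64(-6.31), array([0.1516, 0.1849, 0.1529, 0.1851]))
```

Call:
step_arm(increments=[[1,-0.004,0,0.1,0],[1,-0.004,0,0.12,0],[1,0,0,0.12,0],[1,0,0,0.08,0],[1,0,0,0.03,0]])

```text
time: 11.68
tcp_pos: [0.4849, 0.0211, 0.0497]
eef_rot: [[0.112, 0.994, -0.003], [0.994, -0.112, 0.001], [0.001, -0.003, -1.0]]
wrist_force: [-0.5, 0.6, -0.2]
opening: 0.0855
```

Call:
step_arm(increments=[[1,0,0,0,0],[1,0,0,0,0],[1,0,0,0,0],[1,0,0,0,0],[1,0,0,0,0]])

```text
time: 12.1
tcp_pos: [0.4873, 0.0191, 0.0527]
eef_rot: [[0.116, 0.993, 0.002], [0.993, -0.116, -0.0], [-0.0, 0.002, -1.0]]
wrist_force: [0.4, 0.4, -0.5]
opening: 0.0855
```

Call:
step_arm(increments=[[1,0.005,-0.004,0,0],[1,0,0,0,0],[-1,0,0,0,0],[-1,0,0,0,0],[-1,0,0,0,0]])

```text
time: 12.52
tcp_pos: [0.4858, 0.0201, 0.0517]
eef_rot: [[0.116, 0.993, 0.0], [0.993, -0.116, -0.0], [-0.0, 0.0, -1.0]]
wrist_force: [-0.5, 0.1, -0.5]
opening: 0.0515
```

Call:
step_arm(increments=[[-1,0,0,0,0],[-1,0,0,0,0],[-1,0,0,0,0],[-1,0,0,0,0],[-1,0,0,0,0]])

```text
time: 12.93
tcp_pos: [0.486, 0.0202, 0.0519]
eef_rot: [[0.116, 0.993, 0.0], [0.993, -0.116, -0.0], [-0.0, 0.0, -1.0]]
wrist_force: [0.2, -0.4, 4.0]
opening: 0.0353
```

Call:
step_arm(increments=[[-1,0,0,-0.05,0],[-1,0,0,-0.075,0],[-1,0,0,-0.075,0],[-1,0,0,-0.1,0],[-1,0,0,-0.05,0]])

```text
time: 13.35
tcp_pos: [0.4863, 0.0206, 0.1236]
eef_rot: [[0.115, 0.993, 0.001], [0.993, -0.115, 0.0], [0.0, 0.001, -1.0]]
wrist_force: [-0.1, 0.3, -2.6]
opening: 0.0345
```

```bash
python3 - <<'E'
from h import *
go([.4917,.2753,.051],-6.7)
E
```

```text
t 13.35 tcp [0.4863 0.0206 0.1236] jawyaw -6.61 -> d [ 1.268 -0.12   0.363] turn 0.001 (deg world -0.1 ) j7 -0.65
```

Call:
step_arm(increments=[[-1,0.08,-0.01,0,0],[-1,0.15,-0.012,0,0],[-1,0.15,-0.012,0,0],[-1,0.15,-0.012,0,0],[-1,0.15,-0.012,0,0]])

```text
time: 13.77
tcp_pos: [0.4898, 0.1575, 0.1218]
eef_rot: [[0.116, 0.993, -0.0], [0.993, -0.116, -0.0], [-0.0, -0.0, -1.0]]
wrist_force: [0.8, 0.8, -1.6]
opening: 0.035
```

Call:
step_arm(increments=[[-1,0.15,-0.012,0,0],[-1,0.15,-0.012,0,0],[-1,0.15,-0.014,0,0],[-1,0.1,-0.014,0,0],[-1,0.038,-0.01,0,0]])

```text
time: 14.18
tcp_pos: [0.4902, 0.2793, 0.1222]
eef_rot: [[0.111, 0.994, 0.0], [0.994, -0.111, 0.003], [0.003, -0.0, -1.0]]
wrist_force: [-0.5, 0.9, -2.0]
opening: 0.0349
```

Call:
step_arm(increments=[[-1,0,0,0.08,0],[-1,0,0,0.1,0],[-1,0,0,0.08,0],[-1,0,0,0.06,0],[-1,0,0,0.02,0]])

```text
time: 14.6
tcp_pos: [0.4902, 0.273, 0.0517]
eef_rot: [[0.116, 0.993, -0.003], [0.993, -0.116, -0.002], [-0.002, -0.003, -1.0]]
wrist_force: [0.4, 0.9, -1.2]
opening: 0.0347
```

Call:
step_arm(increments=[[-1,0,0,0,0],[-1,0,0,0,0],[-1,0,0,0,0],[-1,0,0,0,0],[-1,0,0,0,0]])

```text
time: 15.02
tcp_pos: [0.4918, 0.2751, 0.0545]
eef_rot: [[0.116, 0.993, 0.001], [0.993, -0.116, 0.001], [0.001, 0.001, -1.0]]
wrist_force: [0.5, -0.7, -1.6]
opening: 0.0349
```

Call:
step_arm(increments=[[-1,0,0,0.01,0],[-1,0,0,0.006,0],[-1,0,0,0.002,0],[-1,0,0,0,0],[-1,0,0,0,0]])

```text
time: 15.43
tcp_pos: [0.4917, 0.2751, 0.0509]
eef_rot: [[0.116, 0.993, 0.001], [0.993, -0.116, -0.0], [0.0, 0.001, -1.0]]
wrist_force: [-1.5, -0.6, 5.2]
opening: 0.0349
```

Call:
step_arm(increments=[[1,0,0,0,0],[1,0,0,0,0],[1,0,0,0,0],[1,0,0,0,0],[1,0,0,0,0]])

```text
time: 15.85
tcp_pos: [0.4912, 0.2749, 0.05]
eef_rot: [[0.116, 0.993, -0.0], [0.993, -0.116, 0.0], [0.0, -0.0, -1.0]]
wrist_force: [0.6, 1.1, 0.2]
opening: 0.0857
```

Call:
step_arm(increments=[[1,0,0,-0.05,0],[1,0,0,-0.1,0],[1,0,0,-0.12,0],[1,0,0,-0.12,0],[1,0,0,-0.06,0]])

```text
time: 16.27
tcp_pos: [0.4923, 0.2761, 0.1434]
eef_rot: [[0.115, 0.993, 0.003], [0.993, -0.115, 0.002], [0.002, 0.003, -1.0]]
wrist_force: [0.2, 0.2, -0.7]
opening: 0.0855
```

Call:
step_arm(increments=[[1,-0.1,0.012,0,0],[1,-0.17,0.012,0,0],[1,-0.17,0.013,0,0],[1,-0.17,0.013,0,0],[1,-0.17,0.013,0,0]])

```text
time: 16.68
tcp_pos: [0.4854, 0.117, 0.1403]
eef_rot: [[0.115, 0.993, 0.0], [0.993, -0.115, -0.0], [-0.0, 0.0, -1.0]]
wrist_force: [0.9, -0.8, 0.2]
opening: 0.0857
```

Call:
step_arm(increments=[[1,-0.17,0.013,0,0],[1,-0.17,0.013,0,0],[1,-0.17,0.013,0,0],[1,-0.15,0.012,0,0],[1,-0.094,0.012,0,0]])

```text
time: 17.1
tcp_pos: [0.4801, -0.0369, 0.14]
eef_rot: [[0.119, 0.993, -0.001], [0.993, -0.119, -0.002], [-0.002, -0.001, -1.0]]
wrist_force: [-0.5, -1.0, -0.3]
opening: 0.0853
```

Call:
step_arm(increments=[[1,0,0,0,0],[1,0,0,0,0],[1,0,0,0,0],[1,0,0,0,0],[1,0,0,0,0]])

```text
time: 17.52
tcp_pos: [0.4809, -0.0312, 0.1403]
eef_rot: [[0.113, 0.994, 0.0], [0.994, -0.113, 0.0], [0.0, 0.0, -1.0]]
wrist_force: [-0.1, 0.4, 0.7]
opening: 0.0854
```

```bash
python3 - <<'E'
from h import *
go([.4808,-.0325,.058],-6.7)
E
```

```text
t 17.52 tcp [ 0.4809 -0.0312  0.1403] jawyaw -6.49 -> d [-0.007  0.     0.411] turn 0.0024 (deg world -0.2 ) j7 -0.51
```

Call:
step_arm(increments=[[1,-0.006,0,0.1,0.002],[1,0,0,0.12,0],[1,0,0,0.1,0],[1,0,0,0.06,0],[1,0,0,0.03,0]])

```text
time: 17.93
tcp_pos: [0.4797, -0.0329, 0.0566]
eef_rot: [[0.117, 0.993, -0.002], [0.993, -0.117, 0.001], [0.001, -0.002, -1.0]]
wrist_force: [0.7, -0.1, -0.3]
opening: 0.0851
```

Call:
step_arm(increments=[[1,0,0,0,0],[1,0,0,0,0],[1,0,0,0,0],[1,0,0,0,0],[1,0,0,0,0]])

```text
time: 18.35
tcp_pos: [0.4814, -0.0342, 0.0589]
eef_rot: [[0.119, 0.993, 0.002], [0.993, -0.119, -0.0], [-0.0, 0.002, -1.0]]
wrist_force: [0.2, 0.3, 0.3]
opening: 0.0851
```

Call:
step_arm(increments=[[1,0.008,-0.003,0,0],[1,0,0,0,0],[-1,0,0,0,0],[-1,0,0,0,0],[-1,0,0,0,0]])

```text
time: 18.77
tcp_pos: [0.4803, -0.0324, 0.0582]
eef_rot: [[0.119, 0.993, 0.0], [0.993, -0.119, -0.0], [-0.0, 0.0, -1.0]]
wrist_force: [-0.3, 0.6, 0.1]
opening: 0.0516
```

Call:
step_arm(increments=[[-1,0,0,0,0],[-1,0,0,0,0],[-1,0,0,0,0],[-1,0,0,0,0],[-1,0,0,0,0]])

```text
time: 19.18
tcp_pos: [0.4804, -0.0323, 0.0582]
eef_rot: [[0.119, 0.993, 0.0], [0.993, -0.119, -0.0], [-0.0, 0.0, -1.0]]
wrist_force: [-0.7, 0.6, 2.1]
opening: 0.0353
```

Call:
step_arm(increments=[[-1,0,0,-0.05,0],[-1,0,0,-0.075,0],[-1,0,0,-0.075,0],[-1,0,0,-0.1,0],[-1,0,0,-0.05,0]])

```text
time: 19.6
tcp_pos: [0.4809, -0.0321, 0.1301]
eef_rot: [[0.118, 0.993, 0.002], [0.993, -0.118, -0.0], [-0.0, 0.002, -1.0]]
wrist_force: [0.5, 0.9, -1.5]
opening: 0.0349
```

```bash
python3 - <<'E'
from h import *
go([.479,.2125,.056],-6.7)
E
```

```text
t 19.6 tcp [ 0.4809 -0.0321  0.1301] jawyaw -6.79 -> d [ 1.213 -0.155  0.37 ] turn -0.001 (deg world 0.1 ) j7 -0.53
```

Call:
step_arm(increments=[[-1,0.08,-0.015,0,0],[-1,0.14,-0.016,0,0],[-1,0.14,-0.016,0,0],[-1,0.14,-0.016,0,0],[-1,0.14,-0.016,0,0]])

```text
time: 20.02
tcp_pos: [0.4795, 0.0974, 0.1283]
eef_rot: [[0.12, 0.993, -0.0], [0.993, -0.12, -0.0], [-0.0, -0.0, -1.0]]
wrist_force: [0.2, 0.5, -1.8]
opening: 0.0353
```

Call:
step_arm(increments=[[-1,0.14,-0.016,0,0],[-1,0.14,-0.016,0,0],[-1,0.14,-0.016,0,0],[-1,0.1,-0.014,0,0],[-1,0.053,-0.014,0,0]])

```text
time: 20.43
tcp_pos: [0.4778, 0.2156, 0.1286]
eef_rot: [[0.115, 0.993, 0.0], [0.993, -0.115, 0.002], [0.002, 0.0, -1.0]]
wrist_force: [-0.3, -0.2, -1.0]
opening: 0.0355
```

Call:
step_arm(increments=[[-1,0,0,0.08,0],[-1,0,0,0.1,0],[-1,0,0,0.08,0],[-1,0,0,0.06,0],[-1,0,0,0.02,0]])

```text
time: 20.85
tcp_pos: [0.4771, 0.2107, 0.0583]
eef_rot: [[0.119, 0.993, -0.003], [0.993, -0.119, -0.002], [-0.002, -0.003, -1.0]]
wrist_force: [0.5, 0.1, -0.8]
opening: 0.035
```

Call:
step_arm(increments=[[-1,0,0,0,0],[-1,0,0,0,0],[-1,0,0,0,0],[-1,0,0,0,0],[-1,0,0,0,0]])

```text
time: 21.27
tcp_pos: [0.4789, 0.2124, 0.0609]
eef_rot: [[0.119, 0.993, 0.001], [0.993, -0.119, 0.0], [0.0, 0.001, -1.0]]
wrist_force: [0.1, -0.2, -0.6]
opening: 0.0351
```

Call:
step_arm(increments=[[-1,0,0,0.01,0],[-1,0,0,0.006,0],[-1,0,0,0.003,0],[-1,0,0,0,0],[-1,0,0,0,0]])

```text
time: 21.68
tcp_pos: [0.4787, 0.2123, 0.0572]
eef_rot: [[0.119, 0.993, 0.001], [0.993, -0.119, -0.001], [-0.0, 0.001, -1.0]]
wrist_force: [-1.2, -1.3, 7.2]
opening: 0.0352
```

Call:
step_arm(increments=[[1,0,0,0,0],[1,0,0,0,0],[1,0,0,0,0],[1,0,0,0,0],[1,0,0,0,0]])

```text
time: 22.1
tcp_pos: [0.4783, 0.2122, 0.0562]
eef_rot: [[0.119, 0.993, -0.0], [0.993, -0.119, 0.0], [0.0, -0.0, -1.0]]
wrist_force: [0.4, -0.2, 0.1]
opening: 0.0851
```

Call:
step_arm(increments=[[1,0,0,-0.05,0],[1,0,0,-0.1,0],[1,0,0,-0.12,0],[1,0,0,-0.12,0],[1,0,0,-0.06,0]])

```text
time: 22.52
tcp_pos: [0.4794, 0.2133, 0.1494]
eef_rot: [[0.118, 0.993, 0.003], [0.993, -0.118, 0.001], [0.002, 0.003, -1.0]]
wrist_force: [0.4, 0.6, -0.4]
opening: 0.0856
```

Call:
step_arm(increments=[[1,-0.1,0.05,0,0],[1,-0.12,0.05,0,0],[1,-0.12,0.05,0,0],[1,-0.12,0.05,0,0],[1,-0.12,0.05,0,0]])

```text
time: 22.93
tcp_pos: [0.5143, 0.0898, 0.1465]
eef_rot: [[0.118, 0.993, 0.0], [0.993, -0.118, -0.0], [-0.0, 0.0, -1.0]]
wrist_force: [0.3, 0.2, -0.0]
opening: 0.0853
```

Call:
step_arm(increments=[[0.4,-0.12,0.05,0,0],[0.4,-0.12,0.05,0,0],[0.4,-0.09,0.026,0,0],[0.4,-0.039,0,0,0],[0.4,0,0,0,0]])

```text
time: 23.35
tcp_pos: [0.5301, 0.0125, 0.146]
eef_rot: [[0.123, 0.992, -0.001], [0.992, -0.123, -0.001], [-0.001, -0.001, -1.0]]
wrist_force: [0.1, 0.1, 0.2]
opening: 0.0599
```

```bash
python3 - <<'E'
from h import *
p=get_image('wrist');p=get_image('wrist'); im=p['image'][:,:,::-1]
np.savez('w5.npz',**{k:np.array(p[k]) for k in('mtx','rvec','tvec','image')})
cv2.imwrite('pics/w5.png',cv2.resize(im[40:340,80:480],(800,600),interpolation=cv2.INTER_CUBIC))
go([.5314,.0150,.010],-6.8)
p=get_image('scene')
for q in ('heatsink_center','transformer_center','capacitor_center','mat'):
    o=outline_of(p,q); print(q,[(round(float(d['confidence']),2),[int(b) for b in d['bbox']]) for d in o[:2]])
E
```

```text
t 23.45 tcp [0.53   0.0159 0.1464] jawyaw -6.79 -> d [-0.004  0.008  0.682] turn 0.0001 (deg world -0.0 ) j7 -0.62
heatsink_center [(0.8, [305, 143, 325, 177])]
transformer_center [(0.96, [354, 147, 373, 177])]
capacitor_center [(0.74, [330, 147, 348, 180])]
mat [(0.87, [298, 163, 384, 187])]
```

View pics/w5.png

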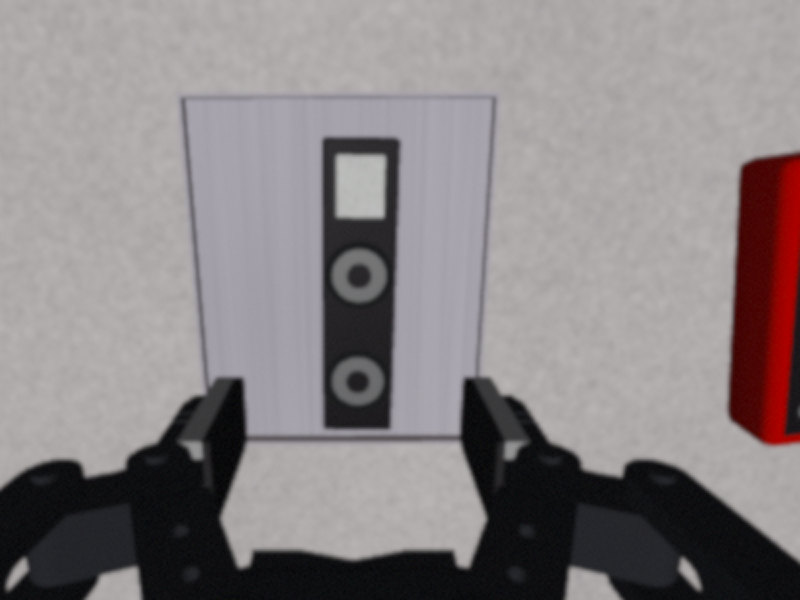

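```bash
python3 - <<'E'
from h import *
p=dict(np.load('w5.npz'))
z=lambda u:(80+u[0]/2-.25,40+u[1]/2-.25)
print('spk',quad(p,[z(u) for u in((324,138),(400,138),(390,428),(325,428))],.033))
print('tray',quad(p,[z(u) for u in((182,97),(496,97),(464,438),(212,437))],.010))
go([.5314,.0150,.010],-6.8)
E
```

```text
spk (array([0.5314, 0.0153]), np.float64(-7.55), array([0.0343, 0.1459, 0.0342, 0.1459]))
tray (array([0.5206, 0.0168]), np.float64(-7.46), array([0.1516, 0.1844, 0.1451, 0.1838]))
t 23.7 tcp [0.5303 0.0164 0.1465] jawyaw -6.68 -> d [-0.006  0.006  0.682] turn 0.0013 (deg world -0.1 ) j7 -0.62
```

Call:
step_arm(increments=[[0.4,-0.005,0.006,0.1,0.006],[0.4,0,0,0.14,0],[0.4,0,0,0.14,0],[0.4,0,0,0.12,0],[0.4,0,0,0.08,0]])

```text
time: 24.12
tcp_pos: [0.5302, 0.0144, 0.0281]
eef_rot: [[0.127, 0.992, -0.002], [0.992, -0.127, 0.0], [-0.0, -0.002, -1.0]]
wrist_force: [-0.1, -0.6, -0.5]
opening: 0.0599
```

Call:
step_arm(increments=[[0.4,0,0,0.05,0],[0.4,0,0,0.02,0],[0.4,0,0,0.01,0],[0.4,0,0,0,0],[0.4,0,0,0,0]])

```text
time: 24.53
tcp_pos: [0.5324, 0.0139, 0.0153]
eef_rot: [[0.128, 0.992, 0.002], [0.992, -0.128, 0.0], [0.0, 0.002, -1.0]]
wrist_force: [0.6, 0.4, -0.4]
opening: 0.0595
```

Call:
step_arm(increments=[[0.4,0,0,0,0],[0.4,0,0,0,0],[0.4,0,0,0,0],[0.4,0,0,0,0],[0.4,0,0,0,0]])

```text
time: 24.95
tcp_pos: [0.5317, 0.0136, 0.0145]
eef_rot: [[0.128, 0.992, 0.0], [0.992, -0.128, -0.0], [-0.0, 0.0, -1.0]]
wrist_force: [-0.7, 0.4, 0.3]
opening: 0.0602
```

Lower 3 mm more, shift 1.5 mm in y, close, and lift.

Call:
step_arm(increments=[[0.4,0.007,-0.001,0.015,0],[0.4,0,0,0,0],[0.4,0,0,0,0],[-1,0,0,0,0],[-1,0,0,0,0]])

```text
time: 25.37
tcp_pos: [0.5316, 0.0152, 0.0113]
eef_rot: [[0.128, 0.992, 0.0], [0.992, -0.128, 0.0], [0.0, 0.0, -1.0]]
wrist_force: [-0.6, -1.0, 1.2]
opening: 0.0368
```

Call:
step_arm(increments=[[-1,0,0,0,0],[-1,0,0,0,0],[-1,0,0,0,0],[-1,0,0,0,0],[-1,0,0,0,0]])

```text
time: 25.78
tcp_pos: [0.5319, 0.0152, 0.0116]
eef_rot: [[0.128, 0.992, 0.001], [0.992, -0.128, 0.0], [0.0, 0.001, -1.0]]
wrist_force: [0.3, 0.3, 4.2]
opening: 0.0348
```

Call:
step_arm(increments=[[-1,0,0,-0.04,0],[-1,0,0,-0.06,0],[-1,0,0,-0.08,0],[-1,0,0,-0.08,0],[-1,0,0,-0.05,0]])

```text
time: 26.2
tcp_pos: [0.5319, 0.0153, 0.0753]
eef_rot: [[0.128, 0.992, 0.001], [0.992, -0.128, -0.0], [0.0, 0.001, -1.0]]
wrist_force: [-0.6, -0.1, -0.9]
opening: 0.0349
```

```bash
python3 - <<'E'
from h import *
go([.5111,-.2850,.030],7.9)
E
```

```text
t 26.2 tcp [0.5319 0.0153 0.0753] jawyaw -7.34 -> d [-1.502  0.088  0.227] turn -0.1694 (deg world 15.2 ) j7 -0.71
```

Call:
step_arm(increments=[[-1,-0.08,-0.02,-0.07,0],[-1,-0.12,-0.04,-0.07,0],[-1,-0.16,-0.04,-0.07,0],[-1,-0.17,-0.04,-0.07,0],[-1,-0.18,-0.04,-0.07,0]])

```text
time: 26.62
tcp_pos: [0.4767, -0.1215, 0.1443]
eef_rot: [[0.126, 0.992, -0.0], [0.992, -0.126, -0.0], [-0.0, -0.0, -1.0]]
wrist_force: [0.9, -0.3, -1.7]
opening: 0.035
```

Call:
step_arm(increments=[[-1,-0.18,-0.04,0,0],[-1,-0.18,-0.04,0,0],[-1,-0.18,-0.04,0,0],[-1,-0.16,-0.03,0,0],[-1,-0.14,-0.01,0,0]])

```text
time: 27.03
tcp_pos: [0.422, -0.2862, 0.1437]
eef_rot: [[0.13, 0.991, -0.002], [0.991, -0.13, -0.001], [-0.001, -0.001, -1.0]]
wrist_force: [0.7, -0.5, -1.4]
opening: 0.0347
```

Call:
step_arm(increments=[[-1,0,0,0,-0.05],[-1,0,0,0,-0.06],[-1,0,0,0,-0.06],[-1,0,0,0,0],[-1,0,0,0,0]])

```text
time: 27.45
tcp_pos: [0.4241, -0.2835, 0.1435]
eef_rot: [[-0.135, 0.991, -0.0], [0.991, 0.135, 0.0], [0.0, -0.0, -1.0]]
wrist_force: [0.2, 0.1, -0.8]
opening: 0.0351
```

```bash
python3 - <<'E'
from h import *
p=get_image('wrist');p=get_image('wrist'); im=p['image'][:,:,::-1]
np.savez('w6.npz',**{k:np.array(p[k]) for k in('mtx','rvec','tvec','image')})
cv2.imwrite('pics/w6.png',cv2.resize(im[40:340,112:512],(800,600),interpolation=cv2.INTER_CUBIC))
go([.5111,-.2850,.030],7.9)
E
```

```text
t 27.55 tcp [ 0.4243 -0.2835  0.1435] jawyaw 7.81 -> d [-0.066  0.429  0.567] turn -0.001 (deg world 0.1 ) j7 0.23
```

View pics/w6.png

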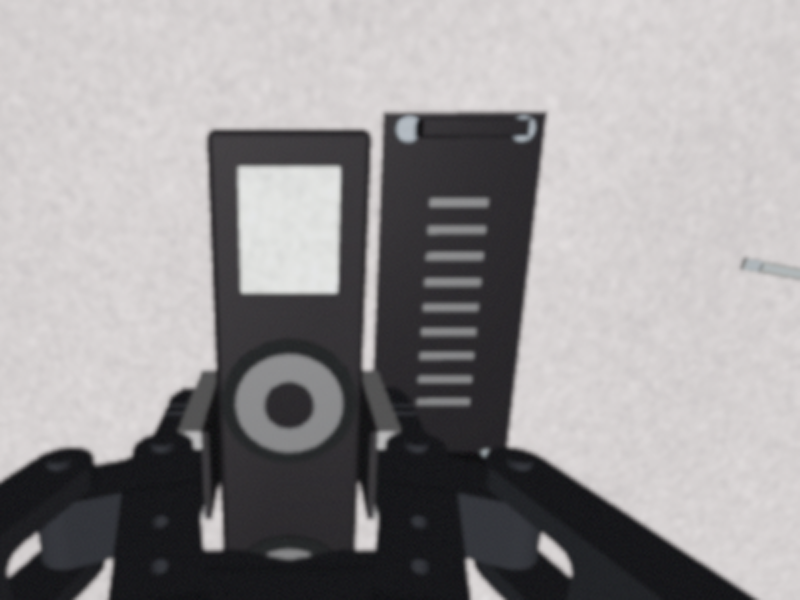

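```bash
python3 - <<'E'
from h import *
p=dict(np.load('w6.npz'))
z=lambda u:(112+u[0]/2-.25,40+u[1]/2-.25)
f=lambda u,h:onz(p,z(u),h)[:2].round(4)
A=f((385,113),.004);B=f((546,113),.004);C=f((508,448),.004);D=f((377,345),.004);m=f((452,308),.004)
print(A,B,C,D,'mid slat',m,'w',np.linalg.norm(A-B))
y=B-C; y2=A-D; e=A-B
for v in(y,y2): print('yaw',np.degrees(np.arctan2(-v[0],v[1])))
print('end edge yaw',np.degrees(np.arctan2(-e[1],-e[0])))
s1=f((459,203),.004);s9=f((443,402),.004);print('slat ends mid',(s1+s9)/2,'yaw',np.degrees(np.arctan2(-(s1-s9)[0],(s1-s9)[1])))
a=np.radians(7.9); yy=np.array([-np.sin(a),np.cos(a)])
print('centre from end edge',(A+B)/2-yy*.1)
h=.1435-.0116+.033
F=f((210,131),h);G=f((370,131),h);print('spk end',(F+G)/2,np.linalg.norm(F-G),'centre',(F+G)/2-yy*.074)
go([.5111,-.2850,.0126],7.9)
E
```

```text
[ 0.4575 -0.1917] [ 0.536 -0.181] [ 0.563  -0.3646] [ 0.4755 -0.3118] mid slat [ 0.5119 -0.2853] w 0.07922587961013751
yaw 8.365886124032565
yaw 8.52376693984696
end edge yaw 7.761908910844683
slat ends mid [ 0.51115 -0.2852 ] yaw 8.036305040433067
centre from end edge [ 0.51049445 -0.28540095]
spk end [ 0.4129  -0.21075] 0.03432331569064973 centre [ 0.4230709 -0.2840477]
t 27.55 tcp [ 0.4243 -0.2835  0.1435] jawyaw 7.81 -> d [-0.066  0.429  0.654] turn -0.001 (deg world 0.1 ) j7 0.23
```

Call:
step_arm(increments=[[-1,-0.01,0.07,0,-0.003],[-1,-0.014,0.1,0,0],[-1,-0.014,0.1,0,0],[-1,-0.014,0.1,0,0],[-1,-0.014,0.059,0,0]])

```text
time: 27.97
tcp_pos: [0.5135, -0.2836, 0.1437]
eef_rot: [[-0.142, 0.99, 0.002], [0.99, 0.142, 0.0], [-0.0, 0.002, -1.0]]
wrist_force: [0.3, -0.3, -2.0]
opening: 0.0351
```

Call:
step_arm(increments=[[-1,0,0,0.06,0],[-1,0,0,0.1,0],[-1,0,0,0.1,0],[-1,0,0,0.1,0],[-1,0,0,0.08,0]])

```text
time: 28.38
tcp_pos: [0.5091, -0.2841, 0.0529]
eef_rot: [[-0.142, 0.99, -0.003], [0.99, 0.142, 0.001], [0.001, -0.003, -1.0]]
wrist_force: [-0.4, 0.8, -1.3]
opening: 0.0348
```

Call:
step_arm(increments=[[-1,0,0,0.04,0],[-1,0,0,0,0],[-1,0,0,0,0],[-1,0,0,0,0],[-1,0,0,0,0]])

```text
time: 28.8
tcp_pos: [0.5121, -0.2849, 0.0485]
eef_rot: [[-0.143, 0.99, 0.002], [0.99, 0.143, -0.001], [-0.001, 0.002, -1.0]]
wrist_force: [-0.6, 1.0, -1.7]
opening: 0.0348
```

```bash
python3 - <<'E'
from h import *
go([.5112,-.2851,.0126],8.0)
E
```

```text
t 28.8 tcp [ 0.5121 -0.2849  0.0485] jawyaw 8.2 -> d [-0.    -0.005  0.18 ] turn 0.0022 (deg world -0.2 ) j7 0.07
```

Call:
step_arm(increments=[[-1,0,-0.004,0.05,0.001],[-1,0,0,0.05,0],[-1,0,0,0.04,0],[-1,0,0,0.02,0],[-1,0,0,0,0]])

```text
time: 29.22
tcp_pos: [0.5093, -0.2841, 0.0136]
eef_rot: [[-0.141, 0.99, -0.002], [0.99, 0.141, 0.001], [0.002, -0.002, -1.0]]
wrist_force: [-0.3, -0.5, -0.7]
opening: 0.0347
```

Call:
step_arm(increments=[[-1,0,0,0,0],[-1,0,0,0,0],[-1,0,0,0,0],[-1,0,0,0,0],[-1,0,0,0,0]])

```text
time: 29.63
tcp_pos: [0.5106, -0.2848, 0.0156]
eef_rot: [[-0.141, 0.99, 0.001], [0.99, 0.141, -0.0], [-0.0, 0.0, -1.0]]
wrist_force: [1.1, -1.8, -1.7]
opening: 0.0348
```

Call:
step_arm(increments=[[-1,0,0.002,0.008,0],[-1,0,0,0.005,0],[-1,0,0,0.002,0],[-1,0,0,0,0],[-1,0,0,0,0]])

```text
time: 30.05
tcp_pos: [0.5109, -0.2847, 0.0126]
eef_rot: [[-0.141, 0.99, 0.0], [0.99, 0.141, -0.0], [-0.0, 0.0, -1.0]]
wrist_force: [-0.6, -0.1, 2.3]
opening: 0.0349
```

Call:
step_arm(increments=[[0.2,0,0,0,0],[0.2,0,0,0,0],[0.2,0,0,0,0],[0.2,0,0,0,0],[0.2,0,0,0,0]])

```text
time: 30.47
tcp_pos: [0.5108, -0.2845, 0.0122]
eef_rot: [[-0.141, 0.99, 0.0], [0.99, 0.141, 0.0], [0.0, 0.0, -1.0]]
wrist_force: [0.3, -0.4, -0.5]
opening: 0.0515
```

Call:
step_arm(increments=[[0.2,0,0,-0.05,0],[0.2,0,0,-0.1,0],[0.2,0,0,-0.15,0],[0.2,0,0,-0.18,0],[0.2,0,0,-0.18,0]])

```text
time: 30.88
tcp_pos: [0.5103, -0.2839, 0.1459]
eef_rot: [[-0.142, 0.99, -0.001], [0.99, 0.142, 0.001], [0.001, -0.001, -1.0]]
wrist_force: [0.5, -1.0, -0.1]
opening: 0.0513
```

```bash
python3 - <<'E'
from h import *
p=get_image('wrist');p=get_image('wrist'); im=p['image'][:,:,::-1]
np.savez('w7.npz',**{k:np.array(p[k]) for k in('mtx','rvec','tvec','image')})
cv2.imwrite('pics/w7.png',cv2.resize(im[40:340,80:480],(800,600),interpolation=cv2.INTER_CUBIC))
go([.4789,.2123,.0572],-6.8)
E
```

```text
t 30.98 tcp [ 0.5151 -0.2855  0.1511] jawyaw 8.15 -> d [2.492 0.17  0.455] turn 0.1662 (deg world -15.0 ) j7 0.16
```

View pics/w7.png

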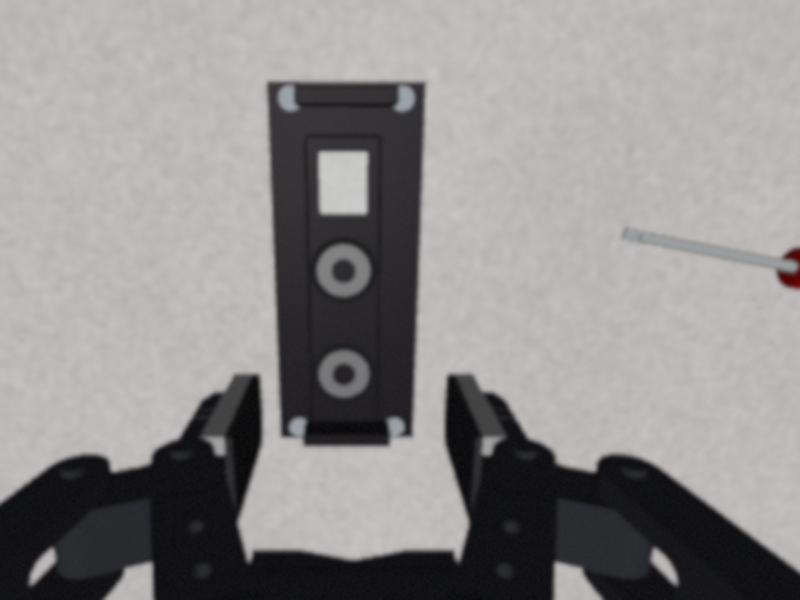

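Call:
step_arm(increments=[[0.2,0,0,0,0.05],[0.2,0,0,0,0.06],[0.2,0,0,0,0.056],[1,0,0,0,0],[1,0,0,0,0]])

```text
time: 31.4
tcp_pos: [0.5107, -0.2844, 0.1445]
eef_rot: [[0.116, 0.993, -0.0], [0.993, -0.116, -0.0], [-0.0, -0.0, -1.0]]
wrist_force: [0.1, 0.1, -0.1]
opening: 0.0737
```

```bash
python3 - <<'E'
from h import *
p=dict(np.load('w7.npz'))
z=lambda u:(80+u[0]/2-.25,40+u[1]/2-.25)
print('bay',quad(p,[z(u) for u in((268,83),(425,83),(411,437),(283,437))],.004))
print('spk',quad(p,[z(u) for u in((305,135),(381,135),(380,424),(309,424))],.034))
go([.4789,.2123,.0572],-6.8)
E
```

```text
bay (array([ 0.5109, -0.2851]), np.float64(8.11), array([0.0787, 0.1995, 0.0773, 0.1991]))
spk (array([ 0.5096, -0.2853]), np.float64(8.23), array([0.0351, 0.1487, 0.0382, 0.1486]))
t 31.4 tcp [ 0.5107 -0.2844  0.1445] jawyaw -6.65 -> d [ 2.449 -0.445  0.435] turn 0.0017 (deg world -0.2 ) j7 -0.07
```

Call:
step_arm(increments=[[1,0.08,-0.03,0,0.0015],[1,0.18,-0.03,0,0],[1,0.18,-0.03,0,0],[1,0.18,-0.03,0,0],[1,0.18,-0.03,0,0]])

```text
time: 31.82
tcp_pos: [0.4999, -0.1206, 0.1443]
eef_rot: [[0.119, 0.993, 0.0], [0.993, -0.119, 0.0], [0.0, 0.0, -1.0]]
wrist_force: [0.2, 1.3, 0.1]
opening: 0.0856
```

Call:
step_arm(increments=[[1,0.18,-0.03,0,0],[1,0.18,-0.03,0,0],[1,0.18,-0.03,0,0],[1,0.18,-0.03,0,0],[1,0.18,-0.03,0,0]])

```text
time: 32.23
tcp_pos: [0.492, 0.0618, 0.1444]
eef_rot: [[0.118, 0.993, 0.0], [0.993, -0.118, -0.0], [-0.0, 0.0, -1.0]]
wrist_force: [1.3, 0.4, -0.5]
opening: 0.0852
```

Call:
step_arm(increments=[[1,0.18,-0.03,0,0],[1,0.18,-0.03,0,0],[1,0.18,-0.03,0,0],[1,0.13,-0.03,0,0],[1,0.079,-0.025,0,0]])

```text
time: 32.65
tcp_pos: [0.4808, 0.2169, 0.1448]
eef_rot: [[0.114, 0.994, 0.001], [0.994, -0.114, 0.002], [0.003, 0.0, -1.0]]
wrist_force: [0.2, 0.5, -0.7]
opening: 0.0857
```

Call:
step_arm(increments=[[1,0,0,0,0],[1,0,0,0,0],[1,0,0,0,0],[1,0,0,0,0],[1,0,0,0,0]])

```text
time: 33.07
tcp_pos: [0.4821, 0.2108, 0.1441]
eef_rot: [[0.123, 0.992, -0.0], [0.992, -0.123, -0.001], [-0.001, -0.0, -1.0]]
wrist_force: [0.3, 0.2, -0.1]
opening: 0.0854
```

```bash
python3 - <<'E'
from h import *
p=get_image('wrist'); im=p['image'][:,:,::-1]
np.savez('w8.npz',**{k:np.array(p[k]) for k in('mtx','rvec','tvec','image')})
cv2.imwrite('pics/w8.png',cv2.resize(im[40:340,80:480],(800,600),interpolation=cv2.INTER_CUBIC))
go([.4785,.2122,.0572],-6.8)
E
```

```text
t 33.12 tcp [0.4821 0.2109 0.1442] jawyaw -7.06 -> d [ 0.004 -0.019  0.435] turn -0.0029 (deg world 0.3 ) j7 -1.02
```

View pics/w8.png

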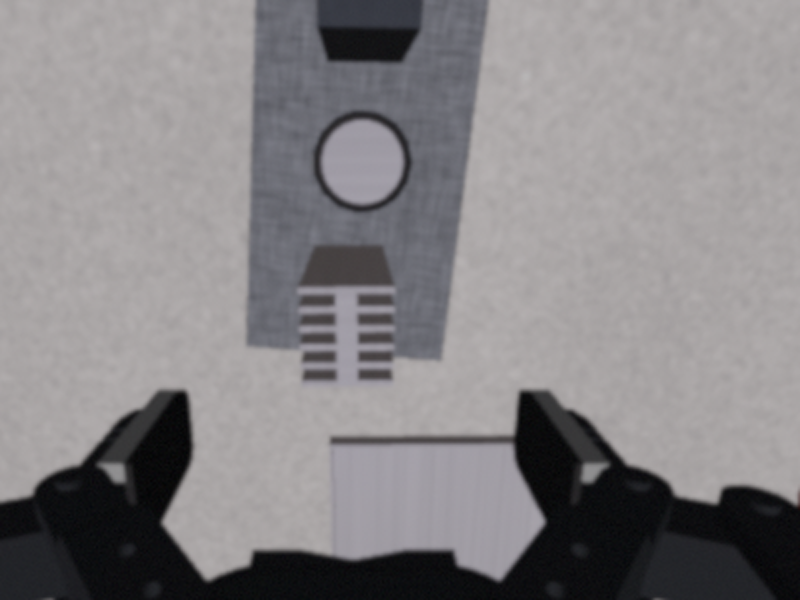

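Call:
step_arm(increments=[[1,0.003,-0.018,0.1,-0.003],[1,0,0,0.12,0],[1,0,0,0.12,0],[1,0,0,0.06,0],[1,0,0,0.03,0]])

```text
time: 33.53
tcp_pos: [0.4773, 0.2122, 0.0566]
eef_rot: [[0.117, 0.993, -0.003], [0.993, -0.117, -0.001], [-0.002, -0.003, -1.0]]
wrist_force: [-0.8, 0.7, 0.3]
opening: 0.0854
```

Call:
step_arm(increments=[[1,0,0,0,0],[1,0,0,0,0],[1,0,0,0,0],[1,0,0,0,0],[1,0,0,0,0]])

```text
time: 33.95
tcp_pos: [0.479, 0.2137, 0.0593]
eef_rot: [[0.116, 0.993, 0.002], [0.993, -0.116, 0.0], [0.001, 0.002, -1.0]]
wrist_force: [0.0, -0.5, -0.2]
opening: 0.0852
```

```bash
python3 - <<'E'
from h import *
go([.4785,.2122,.0572],-6.8)
E
```

```text
t 33.95 tcp [0.479  0.2137 0.0593] jawyaw -6.69 -> d [-0.008 -0.001  0.01 ] turn 0.0012 (deg world -0.1 ) j7 -1.13
```

Call:
step_arm(increments=[[1,-0.008,0,0.01,0],[1,0,0,0,0],[1,0,0,0,0],[-1,0,0,0,0],[-1,0,0,0,0]])

```text
time: 34.37
tcp_pos: [0.478, 0.2119, 0.0564]
eef_rot: [[0.116, 0.993, 0.0], [0.993, -0.116, 0.0], [0.0, 0.0, -1.0]]
wrist_force: [-0.4, 1.4, 0.4]
opening: 0.0636
```

Call:
step_arm(increments=[[-1,0,0,0,0],[-1,0,0,0,0],[-1,0,0,0,0],[-1,0,0,0,0],[-1,0,0,0,0]])

```text
time: 34.78
tcp_pos: [0.4781, 0.2119, 0.0564]
eef_rot: [[0.116, 0.993, 0.0], [0.993, -0.116, 0.0], [0.0, 0.0, -1.0]]
wrist_force: [0.1, 0.6, 1.5]
opening: 0.0349
```

Call:
step_arm(increments=[[-1,0,0,-0.05,0],[-1,0,0,-0.075,0],[-1,0,0,-0.075,0],[-1,0,0,-0.1,0],[-1,0,0,-0.05,0]])

```text
time: 35.2
tcp_pos: [0.4785, 0.2125, 0.1285]
eef_rot: [[0.116, 0.993, 0.002], [0.993, -0.116, 0.001], [0.001, 0.002, -1.0]]
wrist_force: [1.3, 0.4, -1.4]
opening: 0.0353
```

```bash
python3 - <<'E'
from h import *
go([.4806,-.0323,.0582],-6.7)
E
```

```text
t 35.2 tcp [0.4785 0.2125 0.1285] jawyaw -6.66 -> d [-1.215  0.152  0.35 ] turn 0.0005 (deg world -0.0 ) j7 -1.04
```

Call:
step_arm(increments=[[-1,-0.08,0.015,0,0],[-1,-0.14,0.015,0,0],[-1,-0.14,0.016,0,0],[-1,-0.14,0.016,0,0],[-1,-0.14,0.016,0,0]])

```text
time: 35.62
tcp_pos: [0.4782, 0.0816, 0.1265]
eef_rot: [[0.116, 0.993, 0.0], [0.993, -0.116, -0.0], [-0.0, 0.0, -1.0]]
wrist_force: [0.3, 0.2, -1.3]
opening: 0.0357
```

Call:
step_arm(increments=[[-1,-0.14,0.016,0,0],[-1,-0.14,0.016,0,0],[-1,-0.14,0.016,0,0],[-1,-0.1,0.014,0,0],[-1,-0.055,0.012,0,0]])

```text
time: 36.03
tcp_pos: [0.4793, -0.0365, 0.1262]
eef_rot: [[0.12, 0.993, -0.001], [0.993, -0.12, -0.002], [-0.002, -0.001, -1.0]]
wrist_force: [-0.1, 0.3, -0.9]
opening: 0.0353
```

Call:
step_arm(increments=[[-1,0,0,0.08,0],[-1,0,0,0.1,0],[-1,0,0,0.08,0],[-1,0,0,0.05,0],[-1,0,0,0.01,0]])

```text
time: 36.45
tcp_pos: [0.4787, -0.0323, 0.0609]
eef_rot: [[0.115, 0.993, -0.003], [0.993, -0.115, 0.001], [0.001, -0.003, -1.0]]
wrist_force: [0.2, 0.6, -0.9]
opening: 0.0357
```

Call:
step_arm(increments=[[-1,0,0,0,0],[-1,0,0,0,0],[-1,0,0,0,0],[-1,0,0,0,0],[-1,0,0,0,0]])

```text
time: 36.87
tcp_pos: [0.4805, -0.0331, 0.063]
eef_rot: [[0.116, 0.993, 0.001], [0.993, -0.116, -0.0], [-0.0, 0.001, -1.0]]
wrist_force: [-0.2, 0.3, -1.4]
opening: 0.0352
```

```bash
python3 - <<'E'
from h import *
go([.4806,-.0323,.0574],-6.7)
E
```

```text
t 36.87 tcp [ 0.4805 -0.0331  0.063 ] jawyaw -6.69 -> d [0.004 0.    0.028] turn 0.0001 (deg world -0.0 ) j7 -0.64
```

Call:
step_arm(increments=[[-1,0.004,0,0.014,0],[-1,0,0,0.01,0],[-1,0,0,0.004,0],[-1,0,0,0,0],[-1,0,0,0,0]])

```text
time: 37.28
tcp_pos: [0.4803, -0.0322, 0.0574]
eef_rot: [[0.116, 0.993, 0.0], [0.993, -0.116, -0.001], [-0.001, 0.001, -1.0]]
wrist_force: [-1.6, -0.1, 8.0]
opening: 0.0353
```

Call:
step_arm(increments=[[1,0,0,0,0],[1,0,0,0,0],[1,0,0,0,0],[1,0,0,0,0],[1,0,0,0,0]])

```text
time: 37.7
tcp_pos: [0.48, -0.0322, 0.0566]
eef_rot: [[0.116, 0.993, -0.0], [0.993, -0.116, 0.0], [0.0, -0.0, -1.0]]
wrist_force: [-0.0, -0.2, -0.2]
opening: 0.0856
```

Call:
step_arm(increments=[[1,0,0,-0.05,0],[1,0,0,-0.1,0],[1,0,0,-0.12,0],[1,0,0,-0.12,0],[1,0,0,-0.06,0]])

```text
time: 38.12
tcp_pos: [0.4813, -0.0318, 0.1496]
eef_rot: [[0.116, 0.993, 0.003], [0.993, -0.116, -0.0], [-0.0, 0.003, -1.0]]
wrist_force: [-0.3, 0.2, -1.0]
opening: 0.0853
```

Call:
step_arm(increments=[[1,0.1,-0.012,0,0],[1,0.17,-0.013,0,0],[1,0.17,-0.013,0,0],[1,0.17,-0.013,0,0],[1,0.17,-0.013,0,0]])

```text
time: 38.53
tcp_pos: [0.4853, 0.1252, 0.147]
eef_rot: [[0.117, 0.993, 0.0], [0.993, -0.117, -0.0], [-0.0, 0.0, -1.0]]
wrist_force: [1.4, 0.3, -0.5]
opening: 0.0854
```

Call:
step_arm(increments=[[1,0.17,-0.013,0,0],[1,0.17,-0.013,0,0],[1,0.17,-0.013,0,0],[1,0.15,-0.012,0,0],[1,0.09,-0.012,0,0]])

```text
time: 38.95
tcp_pos: [0.4897, 0.2788, 0.1472]
eef_rot: [[0.113, 0.994, 0.0], [0.994, -0.113, 0.003], [0.003, 0.0, -1.0]]
wrist_force: [0.3, 0.6, 0.1]
opening: 0.0855
```

Call:
step_arm(increments=[[1,0,0,0,0],[1,0,0,0,0],[1,0,0,0,0],[1,0,0,0,0],[1,0,0,0,0]])

```text
time: 39.37
tcp_pos: [0.4909, 0.2729, 0.1466]
eef_rot: [[0.119, 0.993, -0.0], [0.993, -0.119, -0.001], [-0.001, 0.0, -1.0]]
wrist_force: [0.5, -0.2, 0.3]
opening: 0.0857
```

```bash
python3 - <<'E'
from h import *
go([.4914,.2750,.0509],-6.7)
E
```

```text
t 39.37 tcp [0.4909 0.2729 0.1466] jawyaw -6.82 -> d [0.011 0.001 0.478] turn -0.0013 (deg world 0.1 ) j7 -1.11
```

Call:
step_arm(increments=[[1,0.005,0,0.1,0],[1,0,0,0.12,0],[1,0,0,0.12,0],[1,0,0,0.09,0],[1,0,0,0.04,0]])

```text
time: 39.78
tcp_pos: [0.4896, 0.2732, 0.0503]
eef_rot: [[0.118, 0.993, -0.003], [0.993, -0.118, -0.002], [-0.003, -0.003, -1.0]]
wrist_force: [0.0, 0.8, -0.4]
opening: 0.0855
```

Call:
step_arm(increments=[[1,0,0,0,0],[1,0,0,0,0],[1,0,0,0,0],[1,0,0,0,0],[1,0,0,0,0]])

```text
time: 40.2
tcp_pos: [0.4913, 0.276, 0.0539]
eef_rot: [[0.117, 0.993, 0.002], [0.993, -0.117, 0.001], [0.001, 0.002, -1.0]]
wrist_force: [0.5, 0.0, -0.3]
opening: 0.0855
```

```bash
python3 - <<'E'
from h import *
go([.4914,.2750,.0509],-6.7)
E
```

```text
t 40.2 tcp [0.4913 0.276  0.0539] jawyaw -6.69 -> d [-0.005  0.001  0.015] turn 0.0001 (deg world -0.0 ) j7 -1.21
```

Call:
step_arm(increments=[[1,-0.005,0,0.013,0],[1,0,0,0,0],[1,0,0,0,0],[-1,0,0,0,0],[-1,0,0,0,0]])

```text
time: 40.62
tcp_pos: [0.4904, 0.2747, 0.0501]
eef_rot: [[0.116, 0.993, 0.0], [0.993, -0.116, 0.0], [0.0, 0.0, -1.0]]
wrist_force: [0.4, -0.3, 0.1]
opening: 0.0637
```

Call:
step_arm(increments=[[-1,0,0,0,0],[-1,0,0,0,0],[-1,0,0,0,0],[-1,0,0,0,0],[-1,0,0,0,0]])

```text
time: 41.03
tcp_pos: [0.4906, 0.2748, 0.0503]
eef_rot: [[0.116, 0.993, 0.0], [0.993, -0.116, 0.0], [0.0, 0.0, -1.0]]
wrist_force: [0.6, -1.2, 2.3]
opening: 0.0347
```

Call:
step_arm(increments=[[-1,0,0,-0.05,0],[-1,0,0,-0.075,0],[-1,0,0,-0.075,0],[-1,0,0,-0.1,0],[-1,0,0,-0.05,0]])

```text
time: 41.45
tcp_pos: [0.4914, 0.2758, 0.1236]
eef_rot: [[0.116, 0.993, 0.003], [0.993, -0.116, 0.002], [0.002, 0.003, -1.0]]
wrist_force: [0.8, 1.2, -1.5]
opening: 0.035
```

```bash
python3 - <<'E'
from h import *
go([.4862,.0202,.052],-6.7)
E
```

```text
t 41.45 tcp [0.4914 0.2758 0.1236] jawyaw -6.66 -> d [-1.273  0.121  0.355] turn 0.0005 (deg world -0.0 ) j7 -1.14
```

Call:
step_arm(increments=[[-1,-0.08,0.012,0,0],[-1,-0.15,0.012,0,0],[-1,-0.15,0.012,0,0],[-1,-0.15,0.012,0,0],[-1,-0.15,0.012,0,0]])

```text
time: 41.87
tcp_pos: [0.4866, 0.137, 0.1211]
eef_rot: [[0.116, 0.993, 0.001], [0.993, -0.116, -0.0], [-0.0, 0.001, -1.0]]
wrist_force: [-0.3, -0.5, -1.0]
opening: 0.0346
```

Call:
step_arm(increments=[[-1,-0.15,0.012,0,0],[-1,-0.15,0.013,0,0],[-1,-0.15,0.013,0,0],[-1,-0.1,0.012,0,0],[-1,-0.04,0.01,0,0]])

```text
time: 42.28
tcp_pos: [0.4845, 0.0154, 0.1206]
eef_rot: [[0.121, 0.993, -0.0], [0.993, -0.121, -0.003], [-0.003, 0.0, -1.0]]
wrist_force: [0.2, -0.0, -2.1]
opening: 0.0353
```

Call:
step_arm(increments=[[-1,0,0,0.08,0],[-1,0,0,0.1,0],[-1,0,0,0.08,0],[-1,0,0,0.05,0],[-1,0,0,0.01,0]])

```text
time: 42.7
tcp_pos: [0.4839, 0.0204, 0.0552]
eef_rot: [[0.115, 0.993, -0.002], [0.993, -0.115, 0.001], [0.0, -0.002, -1.0]]
wrist_force: [0.4, -0.7, -1.8]
opening: 0.0349
```

Call:
step_arm(increments=[[-1,0,0,0,0],[-1,0,0,0,0],[-1,0,0,0,0],[-1,0,0,0,0],[-1,0,0,0,0]])

```text
time: 43.12
tcp_pos: [0.4852, 0.0196, 0.0568]
eef_rot: [[0.116, 0.993, 0.001], [0.993, -0.116, -0.0], [-0.0, 0.001, -1.0]]
wrist_force: [0.1, 0.2, -1.0]
opening: 0.0351
```

```bash
python3 - <<'E'
from h import *
go([.4862,.0202,.0513],-6.7)
E
```

```text
t 43.12 tcp [0.4852 0.0196 0.0568] jawyaw -6.69 -> d [0.004 0.004 0.027] turn 0.0002 (deg world -0.0 ) j7 -0.76
```

Call:
step_arm(increments=[[-1,0.004,0.004,0.014,0],[-1,0,0,0.01,0],[-1,0,0,0.004,0],[-1,0,0,0,0],[-1,0,0,0,0]])

```text
time: 43.53
tcp_pos: [0.4861, 0.0204, 0.0511]
eef_rot: [[0.116, 0.993, 0.001], [0.993, -0.116, -0.001], [-0.0, 0.001, -1.0]]
wrist_force: [-2.2, -0.1, 7.0]
opening: 0.0348
```

Call:
step_arm(increments=[[1,0,0,0,0],[1,0,0,0,0],[1,0,0,0,0],[1,0,0,0,0],[1,0,0,0,0]])

```text
time: 43.95
tcp_pos: [0.4855, 0.0203, 0.0504]
eef_rot: [[0.116, 0.993, -0.0], [0.993, -0.116, 0.0], [0.0, -0.0, -1.0]]
wrist_force: [0.1, -0.2, 0.7]
opening: 0.0856
```

Call:
step_arm(increments=[[1,0,0,-0.05,0],[1,0,0,-0.1,0],[1,0,0,-0.12,0],[1,0,0,-0.12,0],[1,0,0,-0.06,0]])

```text
time: 44.37
tcp_pos: [0.4868, 0.0208, 0.1434]
eef_rot: [[0.116, 0.993, 0.003], [0.993, -0.116, -0.0], [0.0, 0.003, -1.0]]
wrist_force: [1.1, 0.9, 0.9]
opening: 0.0854
```

Call:
step_arm(increments=[[1,0.1,-0.01,0,0],[1,0.18,-0.01,0,0],[1,0.18,-0.01,0,0],[1,0.18,-0.01,0,0],[1,0.18,-0.01,0,0]])

```text
time: 44.78
tcp_pos: [0.4947, 0.1854, 0.1407]
eef_rot: [[0.117, 0.993, 0.0], [0.993, -0.117, -0.0], [-0.0, 0.0, -1.0]]
wrist_force: [1.0, -0.2, -0.6]
opening: 0.0853
```

Call:
step_arm(increments=[[1,0.18,-0.01,0,0],[1,0.18,-0.01,0,0],[1,0.18,-0.01,0,0],[1,0.15,-0.01,0,0],[1,0.083,-0.0055,0,0]])

```text
time: 45.2
tcp_pos: [0.5024, 0.3438, 0.141]
eef_rot: [[0.113, 0.994, -0.0], [0.994, -0.113, 0.003], [0.003, -0.0, -1.0]]
wrist_force: [0.3, -0.1, 0.4]
opening: 0.0854
```

Call:
step_arm(increments=[[1,0,0,0,0],[1,0,0,0,0],[1,0,0,0,0],[1,0,0,0,0],[1,0,0,0,0]])

```text
time: 45.62
tcp_pos: [0.5043, 0.337, 0.1404]
eef_rot: [[0.119, 0.993, 0.0], [0.993, -0.119, -0.001], [-0.001, 0.0, -1.0]]
wrist_force: [-0.6, -0.3, -0.1]
opening: 0.0854
```

```bash
python3 - <<'E'
from h import *
go([.5046,.3389,.0524],-6.7)
E
```

```text
t 45.62 tcp [0.5043 0.337  0.1404] jawyaw -6.81 -> d [0.01 0.   0.44] turn -0.0012 (deg world 0.1 ) j7 -1.2
```

Call:
step_arm(increments=[[1,0.004,0,0.1,0],[1,0,0,0.12,0],[1,0,0,0.12,0],[1,0,0,0.07,0],[1,0,0,0.025,0]])

```text
time: 46.03
tcp_pos: [0.5029, 0.3374, 0.051]
eef_rot: [[0.118, 0.993, -0.003], [0.993, -0.118, -0.003], [-0.003, -0.003, -1.0]]
wrist_force: [0.6, 0.1, 0.0]
opening: 0.0855
```

Call:
step_arm(increments=[[1,0,0,0,0],[1,0,0,0,0],[1,0,0,0,0],[1,0,0,0,0],[1,0,0,0,0]])

```text
time: 46.45
tcp_pos: [0.5044, 0.3402, 0.0547]
eef_rot: [[0.116, 0.993, 0.002], [0.993, -0.116, 0.001], [0.001, 0.002, -1.0]]
wrist_force: [-0.7, -0.5, 0.5]
opening: 0.0854
```

```bash
python3 - <<'E'
from h import *
go([.5046,.3389,.0524],-6.7)
E
```

```text
t 46.45 tcp [0.5044 0.3402 0.0547] jawyaw -6.69 -> d [-0.006  0.002  0.011] turn 0.0002 (deg world -0.0 ) j7 -1.27
```

Call:
step_arm(increments=[[1,-0.006,0.002,0.01,0],[1,0,0,0,0],[1,0,0,0,0],[-1,0,0,0,0],[-1,0,0,0,0]])

```text
time: 46.87
tcp_pos: [0.504, 0.3385, 0.0515]
eef_rot: [[0.116, 0.993, 0.0], [0.993, -0.116, 0.0], [0.0, 0.0, -1.0]]
wrist_force: [0.1, 0.4, 0.3]
opening: 0.0635
```

Call:
step_arm(increments=[[-1,0,0,0,0],[-1,0,0,0,0],[-1,0,0,0,0],[-1,0,0,0,0],[-1,0,0,0,0]])

```text
time: 47.28
tcp_pos: [0.5041, 0.3388, 0.0517]
eef_rot: [[0.116, 0.993, 0.0], [0.993, -0.116, 0.0], [0.0, 0.0, -1.0]]
wrist_force: [-0.5, -0.5, 2.0]
opening: 0.0351
```

Call:
step_arm(increments=[[-1,0,0,-0.05,0],[-1,0,0,-0.075,0],[-1,0,0,-0.075,0],[-1,0,0,-0.1,0],[-1,0,0,-0.05,0]])

```text
time: 47.7
tcp_pos: [0.505, 0.3396, 0.1251]
eef_rot: [[0.116, 0.993, 0.003], [0.993, -0.116, 0.002], [0.002, 0.003, -1.0]]
wrist_force: [0.9, 1.3, -2.4]
opening: 0.0352
```

```bash
python3 - <<'E'
from h import *
go([.4924,.0744,.052],-6.7)
E
```

```text
t 47.7 tcp [0.505  0.3396 0.1251] jawyaw -6.67 -> d [-1.325  0.091  0.362] turn 0.0003 (deg world -0.0 ) j7 -1.21
```

Call:
step_arm(increments=[[-1,-0.08,0.01,0,0],[-1,-0.15,0.01,0,0],[-1,-0.16,0.01,0,0],[-1,-0.16,0.01,0,0],[-1,-0.16,0.01,0,0]])

```text
time: 48.12
tcp_pos: [0.4974, 0.1951, 0.1224]
eef_rot: [[0.116, 0.993, 0.001], [0.993, -0.116, -0.0], [-0.0, 0.001, -1.0]]
wrist_force: [1.5, 0.6, -3.3]
opening: 0.0353
```

Call:
step_arm(increments=[[-1,-0.16,0.01,0,0],[-1,-0.16,0.01,0,0],[-1,-0.15,0.01,0,0],[-1,-0.1,0.01,0,0],[-1,-0.04,0.004,0,0]])

```text
time: 48.53
tcp_pos: [0.492, 0.0695, 0.122]
eef_rot: [[0.121, 0.993, 0.0], [0.993, -0.121, -0.003], [-0.003, 0.0, -1.0]]
wrist_force: [0.2, -0.2, -3.6]
opening: 0.0354
```

Call:
step_arm(increments=[[-1,0,0,0.08,0],[-1,0,0,0.1,0],[-1,0,0,0.08,0],[-1,0,0,0.05,0],[-1,0,0,0.01,0]])

```text
time: 48.95
tcp_pos: [0.4911, 0.0746, 0.0565]
eef_rot: [[0.116, 0.993, -0.002], [0.993, -0.116, 0.0], [-0.0, -0.002, -1.0]]
wrist_force: [-0.2, 0.5, -2.8]
opening: 0.0355
```

Call:
step_arm(increments=[[-1,0,0,0,0],[-1,0,0,0,0],[-1,0,0,0,0],[-1,0,0,0,0],[-1,0,0,0,0]])

```text
time: 49.37
tcp_pos: [0.4925, 0.0741, 0.0582]
eef_rot: [[0.116, 0.993, 0.001], [0.993, -0.116, -0.0], [0.0, 0.001, -1.0]]
wrist_force: [-0.1, -0.3, -3.2]
opening: 0.0354
```

```bash
python3 - <<'E'
from h import *
go([.4924,.0744,.0527],-6.7)
E
```

```text
t 49.37 tcp [0.4925 0.0741 0.0582] jawyaw -6.69 -> d [ 0.001 -0.001  0.027] turn 0.0002 (deg world -0.0 ) j7 -0.87
```

Call:
step_arm(increments=[[-1,0.001,0,0.014,0],[-1,0,0,0.01,0],[-1,0,0,0.004,0],[-1,0,0,0,0],[-1,0,0,0,0]])

```text
time: 49.78
tcp_pos: [0.4923, 0.0742, 0.0527]
eef_rot: [[0.117, 0.993, 0.001], [0.993, -0.117, -0.001], [-0.001, 0.001, -1.0]]
wrist_force: [-3.3, -1.3, 7.8]
opening: 0.0351
```

Call:
step_arm(increments=[[1,0,0,0,0],[1,0,0,0,0],[1,0,0,0,0],[1,0,0,0,0],[1,0,0,0,0]])

```text
time: 50.2
tcp_pos: [0.492, 0.0743, 0.0518]
eef_rot: [[0.116, 0.993, 0.0], [0.993, -0.116, 0.0], [0.0, 0.0, -1.0]]
wrist_force: [0.5, 0.6, 0.2]
opening: 0.0853
```

Call:
step_arm(increments=[[1,0,0,-0.05,0],[1,0,0,-0.12,0],[1,0,0,-0.18,0],[1,0,0,-0.18,0],[1,0,0,-0.18,0]])

```text
time: 50.62
tcp_pos: [0.4913, 0.0748, 0.1958]
eef_rot: [[0.115, 0.993, -0.001], [0.993, -0.115, 0.001], [0.0, -0.001, -1.0]]
wrist_force: [1.5, -0.6, 0.1]
opening: 0.0854
```

Call:
step_arm(increments=[[1,-0.12,0,-0.05,0],[1,-0.15,0,0,0],[1,-0.15,0,0,0],[1,-0.1,0,0,0],[1,-0.04,0,0,0]])

```text
time: 51.03
tcp_pos: [0.4784, -0.0406, 0.2043]
eef_rot: [[0.121, 0.993, -0.0], [0.993, -0.121, -0.002], [-0.002, -0.0, -1.0]]
wrist_force: [-0.2, -0.2, 0.0]
opening: 0.0852
```

Call:
step_arm(increments=[[1,0,0,0,0],[1,0,0,0,0],[1,0,0,0,0],[1,0,0,0,0],[1,0,0,0,0]])

```text
time: 51.45
tcp_pos: [0.4791, -0.0353, 0.204]
eef_rot: [[0.114, 0.994, 0.0], [0.994, -0.114, 0.001], [0.001, 0.0, -1.0]]
wrist_force: [0.0, -0.6, -0.1]
opening: 0.0852
```

```bash
python3 - <<'E'
from h import *
p=get_image('wrist');im=p['image'][:,:,::-1]
np.savez('w9.npz',**{k:np.array(p[k]) for k in('mtx','rvec','tvec','image')})
cv2.imwrite('pics/w9.png',cv2.resize(im[20:245,150:450],(800,600),interpolation=cv2.INTER_CUBIC))
p=get_image('scene')
a=p['image'][:,:,::-1][130:310,70:390]; cv2.imwrite('pics/scene9.png',cv2.resize(a,(800,450),interpolation=cv2.INTER_CUBIC))
for q in ('heatsink_center','transformer_center','capacitor_center','meter','driver','bottle'):
    o=outline_of(p,q); print(q,[(round(float(d['confidence']),2),[int(b) for b in d['bbox']]) for d in o[:2]])
E
```

```text
heatsink_center [(0.78, [217, 153, 232, 190]), (0.58, [220, 229, 296, 273])]
transformer_center [(0.85, [261, 154, 276, 183]), (0.27, [220, 233, 294, 271])]
capacitor_center [(0.66, [240, 154, 251, 187]), (0.16, [330, 189, 364, 255])]
meter [(0.65, [220, 229, 294, 270])]
driver []
bottle [(0.89, [333, 187, 364, 253]), (0.41, [82, 189, 168, 221])]
```

View pics/w9.png

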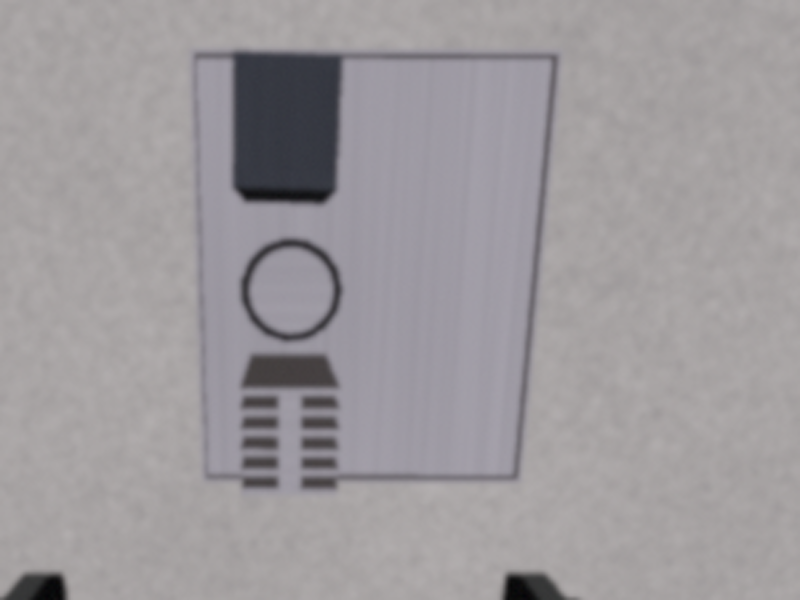

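View pics/scene9.png

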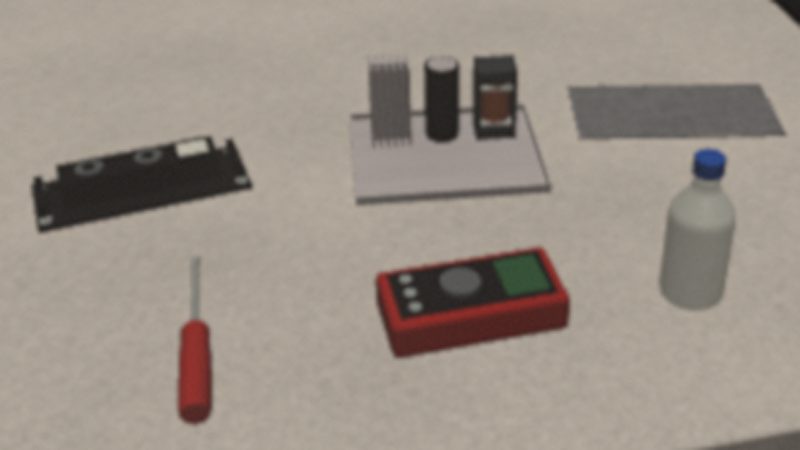

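```bash
python3 - <<'E'
from h import *
p=dict(np.load('w9.npz'))
z=lambda L:[(150+a/(8/3)-.3,20+b/(8/3)-.3) for a,b in L]
for n,L,h in (('tray',[(195,53),(557,56),(517,479),(207,477)],.010),('tr',[(235,51),(342,55),(335,190),(235,187)],.083),
 ('hs',[(242,387),(338,387),(337,490),(242,489)],.093)): print(n,quad(p,z(L),h))
print('cap',onz(p,z([(291,290)])[0],.087).round(4))
E
```

```text
tray (array([0.5215, 0.0157]), np.float64(-6.62), array([0.1513, 0.1855, 0.1513, 0.1857]))
tr (array([0.4907, 0.075 ]), np.float64(-8.06), array([0.035 , 0.0416, 0.0343, 0.0418]))
hs (array([ 0.4798, -0.0316]), np.float64(-6.65), array([0.0341, 0.0386, 0.0351, 0.0382]))
cap [0.4861 0.0205 0.087 ]
```

```bash
python3 -c "
from station import *
print(hand_in())"
```

```text
the job is handed in; nothing more can be done
None
```

The job is done and handed in, at about 51.5 s on the robot's clock. The transformer, capacitor and heat sink went onto the mat first. The speaker then went into the bay, and the three parts went back into the tray.

Last checks, all from camera measurements:
- **Parts in the tray:** all three stand upright, square to the tray to within about 1.5°. The capacitor is under 0.5 mm from its first measured spot, the heat sink about 1 mm, and the transformer about 1.5 mm.
- **Speaker:** it lies cones up and lengthwise in the bay, about 1.3 mm off the bay's centre and about 0.1° off its direction. I measured this right after releasing it and saw it unchanged in the last scene picture.
- **Meter, screwdriver and bottle:** they look unmoved in the last scene picture, but I did not measure them. The network missed the screwdriver in that picture; it is plainly visible in the same place.
- **Forces:** every wrist force reported after a move was under 9 N.

One height check disagreed. Two-view measurement put the top of the capacitor at 100 mm and the speaker at 42 mm, against 87 and 33 mm from the text. I used the text's heights for these two, and the grasps and placings fitted them. The transformer and heat sink heights agreed to within 1 mm.

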